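# Clock the eccentric of a pump shaft on bench centres

## Robot

A 7-joint arm with a two-finger parallel gripper is mounted at the origin on a cart in front of the work surface, level with it; the furniture and walls round the work are solid. World frame = base frame: x ahead of the robot, y to its left, z up, the work surface at z = 0. Lengths are in m, angles in rad, forces in N, time in s.
With the tool pointing down it reaches from about 0.425 to 0.825 m from the base axis. Payload 3.6 kg.
Tool frame: the origin (TCP) lies midway between the tips of the shut fingers; the grasp point (between the pads) lies 19 mm behind it; z points along the fingers, x is the direction in which the jaws open and shut, and the axes are right-handed (so a half turn about z gives the same grasp; the last joint's range is limited). The gripper opens to 93 mm and grips with 3 to 60 N. Pads are 15 mm wide; open, the fingers measure 128 mm over their backs; the gripper's body (75 mm by 188 mm) begins 65 mm behind the grasp point.
Start: joints at [1.125, 0.615, -0.013, 1.423, 0.008, 1.103, -0.04], TCP at [0.265, -0.594, 0.194] pointing down, gripper open.
Joint ranges: [-3.12, 3.12], [-0.3, 2.06], [-1.34, 1.32], [0.26, 2.42], [-1.36, 4.5], [0.01, 1.98], [-2.84, 2.84]. Speed limits (rad/s): [2.79, 2.79, 3.14, 3.14, 3.14, 3.14, 3.14].

## Interface

Orientations are given as a rotation vector (axis times angle).
In Python, from plant import observe, cams, ticket, search_frame, cut_out gives the robot as it stands. The module is installed in compiled form; this text tells all that it offers.
- The arm moves only by the shell command python3 -m pendant 'ROWS' [FORCE]. ROWS is JSON, a list of rows, each a list of 3 entries, a list of its own where there are three numbers: the opening, from -1 (shut) to 1 (fully open), so that 0 is half open, then the shift along the tool's x, y, z in m, then the turn about the tool's z in degrees. A call has 1 to 10 rows; each row is the pose to reach, as a shift and turn from the pose commanded when the call began, along the tool's axes at that moment; what a row does not reach only later rows make up. A row lasts 1/10 s, in which the tool goes at most 50 mm and 8.59 degrees, less where a joint would pass 70% of its speed; a pose out of reach is approached as far as the arm can. A call with a gripper value outside its range is refused whole. The fingers move at their own pace and stop on an object; FORCE is the grip in N (left out, the last holds). Time passes only in rows, so rows that repeat a pose let the fingers close. It gives the time, the measured TCP pose, the force and the opening at its end, in the units of the state.
- observe(): the state, without advancing time (a new reading comes with each control period).
- cams.camera(name): name is "scene" or "top" or "wrist"; returns a dict with "img" (384x512x3 uint8, blue, green, red), "depth" (384x512 float32, m along the optical axis (not along the pixel's ray), 0 where there is no reading), "camera_matrix" (3x3 intrinsics, pixels), "rvec" (rotation vector, rad) and "tvec" (3), from world to camera coordinates, as OpenCV has them; the wrist camera has in their place "mount" (4x4, takes a point from camera to tool coordinates, whose origin is the TCP and whose axes are the tool frame's). Camera axes: x right, y down, z forward; pixel columns grow to the right and rows downward; lengths in m; the calibration is good to about 2 mm. A picture is of the moment at which its call begins: read the wrist's pose just before it.
- ticket.close_job(): hands the job in, once; it reports no verdict.
Trained networks look in a picture, given as the dict that the camera call returned (one of the last four; its "shot" number tells which), for a name from the list of things; names that differ only in an ending like _2 or _b are one class to them, and where a whole thing is asked for, a point or a joint stands for the part that bears it (a point fixed in the world has none). Each returns a list of dicts, best first, with "p" (0 to 1); they miss things now and then, are a little off and sometimes report something else, mostly with a low value. They report only what shows in the picture. A call takes as long as a camera call.
- search_frame(picture, thing): "point" ([column, row] in pixels, amid what is visible of it).
- cut_out(picture, thing): "region" (384x512 bool, what is visible of it) and "point" ([column, row] in pixels, amid what is visible of it).
The state is a dict: "time_s": time; "joint_positions": joint angles; "dq": joint speeds; "joint_efforts": joint torques, N m; "eef_pos": TCP position; "tcp_rot": TCP orientation; "ft_force": force on the tool from outside, world axes, zero at the start; "torque": the same for the moment, N m; "grip_width": opening from 0.0 (shut) to 1.0 (fully open).
Only numpy, scipy, OpenCV 4.12 (cv2) and the standard library are available. Lean on these libraries where they do the work, as an engineer would, in place of code of your own. Each camera call takes 0.05 s, during which the arm holds its last target.

## Task

A pump shaft is held between bench centres with the dial gauge backed off. Slide the gauge forward by its black knob until the eccentric collar on the shaft pushes the plunger about halfway in, then turn the shaft by its pulley, with a light touch so that the centres are not strained, and leave it with the collar's high spot against the plunger: the highest reading that a whole turn can give. Never run the plunger to the end of its travel, and leave the small things lying around undisturbed.

Things in the scene. Friction and masses are not known exactly. Their poses are not given: they have to be found in the camera images.
- bench_centres: Grey bench-centres jig, fixed; plate 245 x 280 mm. Origin on the bench below mid-shaft. Its y axis runs along the shaft (tailstock at -y, headstock at +y; stocks up to 99 mm high, inner faces at y -107 and +105 mm); x runs from the gauge to the shaft, roughly away from the robot; z up. Shaft axis at x 0, 75 mm up. The gauge slide lies on the -x side, along x, its line at y -45 mm.
- pulley_centre (a point): Fixed point on the shaft axis (jig x 0, y +45 mm, 75 mm up), mid pulley: aluminium, 80 mm diameter, 14 mm wide along jig y, flat sides, boss 25 mm diameter, 26 mm wide. Free beside it: 53 mm to the headstock, 75 mm to the collar. Turns any number of times either way, 0.035 N m of drag, stays where left. Bears at most 40 N from the fingers (a squeeze counts both sides: 20 N each).
- slide_knob (a point): Middle of the top of the black upright knob on the gauge saddle: 22 mm diameter, 27 mm tall, top 77 mm above the bench, 29 mm clear of the dial. The saddle slides along the jig's x with 4.5 N of drag, 60 mm in all; it starts 0 to 12 mm from its rear stop (knob top at jig x -130 mm), with the plunger clear of the collar, and stays where left.
- plunger_tip (a point): Front end of the gauge plunger, 75 mm above the bench, pointing along the jig's +x at the shaft axis. It rests against the eccentric collar of the shaft: 36 mm diameter, 16 mm wide, its centre 6 mm off the shaft axis. So the tip moves 12 mm per turn, to jig x -24 mm on the high spot and -12 mm on the low spot. Which way the high spot starts is unknown, but over 50 degrees from the plunger.
- plunger (a joint): How far the sprung plunger is pushed into the gauge, m: 0 fully out, end of travel at 0.034; grows by sliding the gauge toward the shaft or by turning the collar's high spot toward it. Spring force 0.6 N fully out, 2.2 N fully in. The dial's scale spans 0.032.
- gauge_pointer (a joint): Pointer angle on the white upward-facing dial (59 mm diameter, face 83 mm above the bench), rad, clockwise seen from above: 0 points away from the shaft along the jig's -x; it turns with the plunger, 0.196 rad per mm, one turn for 32 mm; half travel is 3.14, pointing along the stem at the shaft. The finest view of the plunger.
- screwdriver: Loose small screwdriver with a yellow handle, 132 mm long, lying left of the jig; a bystander.
- tweezers: Loose steel tweezers, 127 mm long, lying on the free front left part of the jig's plate (plate top 16 mm above the bench); a bystander.
- vial: Loose white-capped sample vial, 25 mm diameter, 53 mm high, standing behind the jig; a bystander.
- petri_dish: Loose petri dish, 62 mm diameter, 15 mm high, behind the jig; a bystander.

How it is judged:
By the outcome, as a careful person would: the job done as asked, in the order asked, and still so for the second after the job is handed in, with the robot touching nothing.
It also fails if it takes over 72 s, if anything falls off the work surface, if the arm or the gripper's body presses on something with over 40 N, if the wrist force passes 120 N, or if a joint passes its speed limit or range.

## Working session

There is one attempt and no reset: what is moved stays moved. The work goes in short steps, Python scripts to look and compute and a shell command to move; the robot and the scene stay as the last step left them, time stands still between calls to the robot, and variables do not carry over. Pictures are saved under pics/ and viewed, and the job is handed in when it is done.

```bash
mkdir -p pics; cat > h.py <<'E'
import numpy as np, cv2
from scipy.spatial.transform import Rotation as R
from plant import observe, cams, ticket, search_frame, cut_out
def shot(name):
    s=observe(); d=cams.camera(name)
    if name=="wrist":
        T=np.eye(4);T[:3,:3]=R.from_rotvec(s["tcp_rot"]).as_matrix();T[:3,3]=s["eef_pos"]
        d["c2w"]=T@np.array(d["mount"])
    else:
        M=np.eye(4);M[:3,:3]=R.from_rotvec(np.ravel(d["rvec"])).as_matrix();M[:3,3]=np.ravel(d["tvec"])
        d["c2w"]=np.linalg.inv(M)
    return d
def ray(d,uv):
    K=np.array(d["camera_matrix"]);r=np.linalg.inv(K)@np.array([uv[0],uv[1],1.])
    return d["c2w"][:3,3],d["c2w"][:3,:3]@r
def at_z(d,uv,z):
    o,r=ray(d,uv);return o+r*(z-o[2])/r[2]
def at_depth(d,uv):
    o,r=ray(d,uv);return o+r*d["depth"][int(round(uv[1])),int(round(uv[0]))]
def cloud(d):
    v,u=np.mgrid[0:384,0:512];K=np.array(d["camera_matrix"])
    P=np.stack([(u-K[0,2])/K[0,0],(v-K[1,2])/K[1,1],np.ones_like(u)],-1)*d["depth"][...,None]
    return P@d["c2w"][:3,:3].T+d["c2w"][:3,3]
def proj(d,p):
    q=np.linalg.inv(d["c2w"])@np.append(p,1);q=np.array(d["camera_matrix"])@q[:3];return q[:2]/q[2]
E
python3 - <<'E'
from h import *
np.set_printoptions(precision=4,suppress=True)
print({k:np.round(v,3) for k,v in observe().items()})
for n in ("scene","top"):
    d=shot(n);cv2.imwrite(f"pics/{n}0.png",d["img"]);print(n,d["c2w"][:3],d["camera_matrix"][0])
    for t in ["bench_centres","pulley_centre","slide_knob","plunger_tip","screwdriver","tweezers","vial","petri_dish"]:
        r=search_frame(d,t)
        for e in r[:2]:
            print(t,np.round(e["p"],2),np.round(e["point"],1),at_depth(d,e["point"]))
E
```

```text
{'time_s': np.float64(0.0), 'joint_positions': array([ 1.124,  0.616, -0.013,  1.425,  0.008,  1.103, -0.04 ]), 'dq': array([-0.001, -0.001,  0.   , -0.   ,  0.001, -0.001,  0.001]), 'joint_efforts': array([  0.   , -45.893,   0.209, -16.574,  -0.061,   0.02 ,   0.   ]), 'eef_pos': array([ 0.265, -0.593,  0.193]), 'tcp_rot': array([-2.634,  1.709,  0.003]), 'ft_force': array([ 0.002, -0.085,  0.449]), 'torque': array([ 0.061, -0.055,  0.01 ]), 'grip_width': np.float64(0.999)}
scene [[-0.7152 -0.527   0.4591  0.1677]
 [-0.6989  0.5462 -0.4618  0.5108]
 [-0.0074 -0.6511 -0.7589  0.7801]] [485.5355   0.     253.6063]
bench_centres 0.82 [279.4 219.2] [0.5531 0.0506 0.0149]
pulley_centre 0.62 [276.2 217.3] [0.5631 0.049  0.0108]
slide_knob 0.87 [315.2 197.8] [0.5047 0.0068 0.083 ]
screwdriver 0.84 [250.7 323.1] [0.4377 0.2496 0.0135]
screwdriver 0.17 [280.1 219.2] [0.5529 0.0487 0.0132]
tweezers 0.63 [285.7 246.5] [0.5004 0.0905 0.0136]
vial 0.63 [224.5 162.7] [0.7187 0.0421 0.0527]
petri_dish 0.97 [188.1 209.1] [0.7054 0.1598 0.0134]
top [[-0.0022 -0.9986  0.0523  0.5485]
 [-0.9999  0.0029  0.0139  0.0553]
 [-0.014  -0.0523 -0.9985  0.996 ]] [398.5666   0.     253.4197]
bench_centres 0.57 [266.6 203.4] [0.5485 0.0553 0.996 ]
pulley_centre 0.75 [263.6 202.9] [0.562  0.0439 0.0118]
slide_knob 0.93 [290.8 218.1] [ 0.5262 -0.0172  0.0821]
slide_knob 0.61 [280.6 192.5] [0.5868 0.0029 0.0309]
plunger_tip 0.41 [281.2 195. ] [0.5807 0.0016 0.0323]
screwdriver 0.77 [182.6 258.7] [0.4259 0.2427 0.0148]
vial 0.65 [269.2 135.1] [0.723  0.0305 0.0529]
petri_dish 0.9 [223.  142.3] [0.7131 0.1445 0.0119]
```

```bash
python3 - <<'E'
import cv2
for n in("scene0","top0"):
    a=cv2.imread(f"pics/{n}.png")
    c=a[110:350,130:390] if n=="scene0" else a[110:290,160:360]
    c=cv2.resize(c,None,fx=3 if n=="top0" else 2.5,fy=3 if n=="top0" else 2.5,interpolation=cv2.INTER_CUBIC)
    cv2.imwrite(f"pics/{n}_c.png",c)
E
```

```text
(no output)
```

View pics/scene0_c.png

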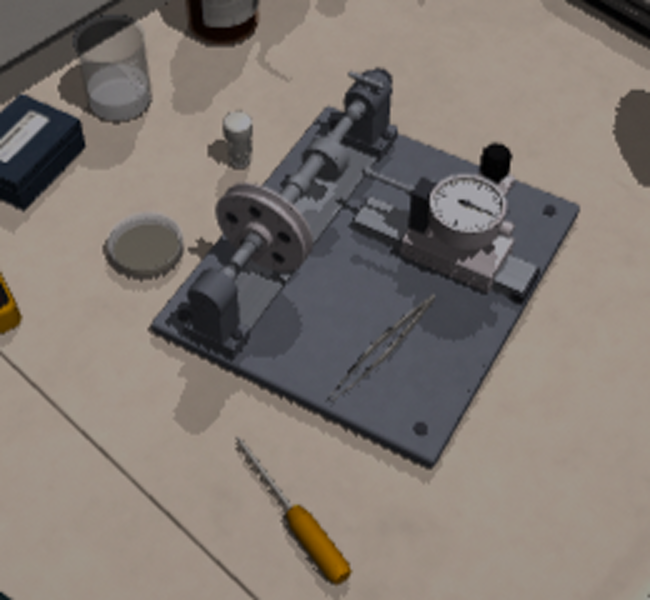

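View pics/top0_c.png

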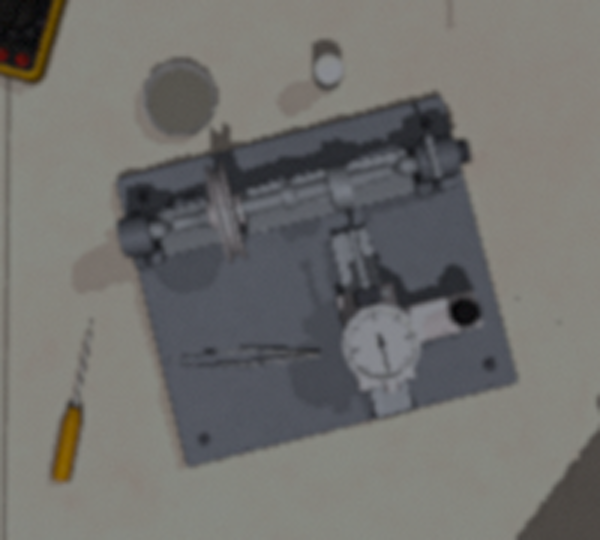

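The scene view shows the jig with its dial and the knob on its −y side. The tweezers are front-left on the plate, the screwdriver is to the left, and the vial and dish are behind. In the top view the knob top is at about (314,214) px. Next I'll fit the jig pose.

```bash
python3 - <<'E'
from h import *
np.set_printoptions(precision=4,suppress=True)
ds={n:shot(n) for n in("top","scene")}
d=ds["top"]
c=[(118,178),(440,95),(516,380),(187,465)]
C=np.array([at_z(d,(160+u/3,110+v/3),0.016) for u,v in c]);print(C)
for i in range(4):
    e=C[(i+1)%4]-C[i];print(np.linalg.norm(e),np.degrees(np.arctan2(e[1],e[0])))
k=at_z(d,(314.3,213.7),0.077);print("knob",k)
for n,d in ds.items():
    P=cloud(d).reshape(-1,3)
    m=(P[:,2]>0.105)&(P[:,2]<0.122)&(P[:,0]>.45)&(P[:,0]<.75)&(abs(P[:,1])<.2)
    print(n,"pulley top",m.sum(),P[m].mean(0) if m.any() else 0,P[m])
    m=(P[:,2]>0.070)&(P[:,2]<0.1)&(P[:,0]>.5)&(P[:,0]<.8)&(P[:,1]>-.2)&(P[:,1]<.2)
    Q=P[m];
    # shaft
    a=np.radians(12)
    np.save(f"{n}.npy",P)
    img=np.zeros((384,512),np.uint8);img[m.reshape(384,512)]=255
    z=P[:,2].reshape(384,512);v=np.uint8(np.clip(z/0.12,0,1)*255)
    cv2.imwrite(f"pics/{n}_h.png",cv2.resize(cv2.applyColorMap(v,cv2.COLORMAP_JET)[100:300,140:390],None,fx=3,fy=3,interpolation=cv2.INTER_NEAREST))
for n in ds:
    for t in["slide_knob","bench_centres"]:
        for e in cut_out(ds[n],t)[:1]:
            r=e["region"];P=cloud(ds[n])[r];print(n,t,e["p"],e["point"],r.sum(),np.median(P,0),np.percentile(P[:,2],[5,95]))
E
```

```text
[[ 0.6453  0.2026  0.016 ]
 [ 0.713  -0.063   0.016 ]
 [ 0.4793 -0.1226  0.016 ]
 [ 0.4108  0.1452  0.016 ]]
0.2740879927991394 -75.69486902523397
0.24125283724367663 -165.7068592782941
0.2763740541868447 104.34397156338287
0.24145149000117866 13.750680875040464
knob [ 0.5361 -0.0716  0.077 ]
top pulley top 107 [0.6141 0.1111 0.1096] [[0.6415 0.1112 0.1056]
 [0.6369 0.1223 0.1065]
 [0.6368 0.1111 0.1073]
 [0.6348 0.1224 0.1053]
 [0.6346 0.12   0.1071]
 [0.6346 0.1111 0.1064]
 [0.6323 0.1222 0.1078]
 [0.632  0.1198 0.1103]
 [0.6321 0.1109 0.1095]
 [0.6325 0.1089 0.1052]
 [0.6301 0.1223 0.107 ]
 [0.63   0.1199 0.1085]
 [0.6302 0.1179 0.1061]
 [0.6296 0.1108 0.1119]
 [0.6298 0.1087 0.1092]
 [0.6278 0.12   0.1079]
 [0.6276 0.1176 0.1095]
 [0.6275 0.1109 0.1104]
 [0.6273 0.1085 0.1131]
 [0.625  0.1196 0.1136]
 [0.6255 0.1178 0.1077]
 [0.6256 0.1156 0.1065]
 [0.6255 0.111  0.1076]
 [0.6251 0.1085 0.1122]
 [0.623  0.1197 0.1115]
 [0.623  0.1175 0.1107]
 [0.6232 0.1154 0.1089]
 [0.6233 0.1133 0.1076]
 [0.6233 0.1111 0.1073]
 [0.6225 0.1083 0.1161]
 [0.6229 0.1063 0.1115]
 [0.6209 0.1198 0.10
[... 5416 characters left out ...]
 0.1057]
 [0.5907 0.1023 0.1072]
 [0.6002 0.1161 0.1082]
 [0.5984 0.1153 0.109 ]
 [0.5954 0.1156 0.1116]
 [0.5953 0.1132 0.1096]
 [0.6002 0.1163 0.1055]
 [0.5969 0.1168 0.1086]
 [0.5974 0.1138 0.1057]
 [0.5934 0.1151 0.11  ]
 [0.5919 0.114  0.1103]
 [0.5934 0.1152 0.1073]
 [0.5914 0.1146 0.1084]
 [0.5914 0.112  0.1063]
 [0.5944 0.1169 0.1051]
 [0.589  0.1144 0.1073]]
top slide_knob 0.86 [287.3, 219.3] 1050 [ 0.5265 -0.0131  0.081 ] [0.0386 0.0863]
top bench_centres 0.92 [264.9, 204.4] 11390 [0.5617 0.0413 0.0157] [0.0121 0.0856]
scene slide_knob 0.63 [318.1, 197.9] 1836 [0.5165 0.0035 0.0729] [0.0244 0.0858]
scene bench_centres 0.59 [280.6, 220.2] 14633 [0.5438 0.064  0.0163] [0.0121 0.0868]
```

View pics/top_h.png

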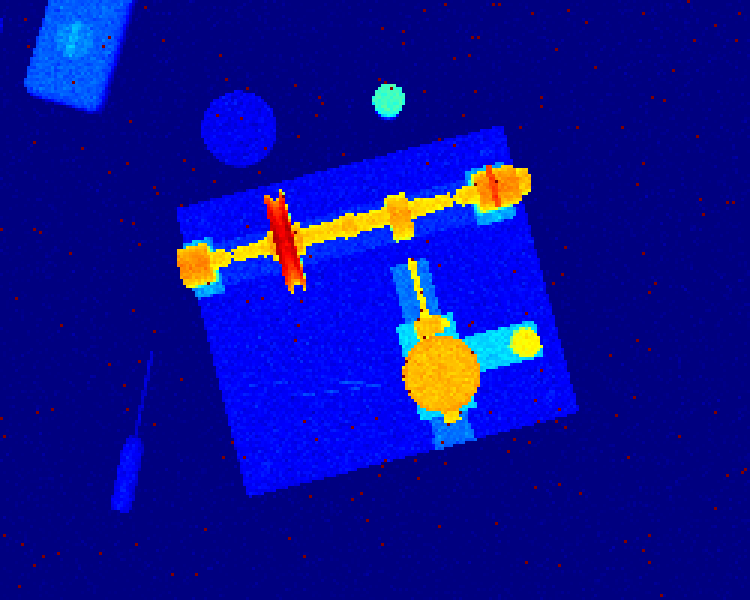

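The height map gives a yaw of about 14°, with the knob at jig (-120, -114), which fits the given geometry. I'll estimate the collar phase and the plunger tip, then work out the move to hover over the knob.

```bash
cat >> h.py <<'E'
PSI=np.radians(14.2)
O=np.array([0.6245,0.0684,0.])
def JR(): 
    c,s=np.cos(PSI),np.sin(PSI);return np.array([[c,-s,0],[s,c,0],[0,0,1.]])
def w2j(P): return (np.asarray(P)-O)@JR()
def j2w(p): return JR()@np.asarray(p)+O
def delta(target,yaw_deg):
    s=observe();M=R.from_rotvec(s["tcp_rot"]).as_matrix()
    d=M.T@(np.asarray(target)-s["eef_pos"])
    yaw=np.degrees(np.arctan2(M[1,0],M[0,0]));t=-(yaw_deg-yaw);t=(t+180)%360-180
    print("shift",np.round(d,4),"turn",round(t,2),"tcp",np.round(s["eef_pos"],4),"tilt z",np.round(M[:,2],3))
E
python3 - <<'E'
from h import *
np.set_printoptions(precision=4,suppress=True)
for n in("top","scene"):
    P=w2j(np.load(n+".npy"))
    m=(P[:,2]>.07)&(P[:,2]<.11)&(abs(P[:,0])<.035)
    # bare shaft centre fit, ignoring pulley/collar/stocks
    s=m&(((P[:,1]>-.02)&(P[:,1]<.02))|((P[:,1]>.065)&(P[:,1]<.09))|((P[:,1]>-.095)&(P[:,1]<-.062)))
    A=np.polyfit(P[s,1],P[s,0],1);print(n,"shaft x=",A,s.sum())
    c=m&(abs(P[:,1]+.045)<.006);Q=P[c]
    r=np.linalg.lstsq(np.c_[2*Q[:,0],2*Q[:,2],np.ones(len(Q))],Q[:,0]**2+Q[:,2]**2,rcond=None)[0]
    print("collar",len(Q),Q[:,0].min(),Q[:,0].max(),Q[:,2].max(),"fit centre",r[0],r[1])
    from scipy.optimize import least_squares
    f=least_squares(lambda a:np.hypot(Q[:,0]-a[0]-6e-3*np.cos(a[1]),Q[:,2]-.075-6e-3*np.sin(a[1]))-.018,[0,1.5],loss="soft_l1",f_scale=.002);print("phase from +x deg",f.x[0],np.degrees(f.x[1]))
    p=m&(abs(P[:,1]-.045)<.012)
    t=(P[:,2]>.06)&(P[:,2]<.085)&(abs(P[:,1]+.045)<.006)&(P[:,0]<-.02)&(P[:,0]>-.07);print("stem pts",np.sort(P[t,0])[-8:],P[t,1].mean())
    k=(P[:,2]>.07)&(P[:,2]<.085)&(abs(P[:,1]+.114)<.02)&(abs(P[:,0]+.12)<.025);print("knob",(P[k].min(0)+P[k].max(0))/2,P[k].mean(0))
    pl=(P[:,2]>.1)&(P[:,2]<.12)&(abs(P[:,0])<.04)&(abs(P[:,1]-.045)<.015);print("pulley",P[pl].mean(0),P[pl][:,1].min(),P[pl][:,1].max(),np.polyfit(P[pl,0],P[pl,1],1))
k=j2w([-.120,-.114,.194]);print(k);delta(k,14.2)
E
```

```text
top shaft x= [-0.0017  0.    ] 226
collar 78 -0.019923053900517577 0.014292343570584624 0.08954090891491451 fit centre -0.002536831821493795 0.0703344694618561
phase from +x deg -0.0021852132599118803 -89.9985194627707
stem pts [-0.0417 -0.041  -0.0399 -0.0393 -0.0387 -0.0365 -0.0204 -0.0201] -0.04577980948018352
knob [-0.1205 -0.1155  0.0749] [-0.1211 -0.1157  0.0752]
pulley [-0.0007  0.0437  0.1077] 0.036865506015418804 0.05087317435465306 [-0.0029  0.0437]
scene shaft x= [-0.0013 -0.0014] 261
collar 78 -0.019519916537531053 0.012520731495215076 0.08898244773584274 fit centre -0.0028423650185711133 0.07069609712787797
phase from +x deg -0.0017648662807696754 -90.00285938866635
stem pts [-0.0403 -0.0394 -0.0394 -0.0387 -0.0377 -0.0367 -0.0202 -0.0201] -0.04371428904346705
knob [-0.1215 -0.1129  0.0748] [-0.1219 -0.1123  0.0751]
pulley [-0.0019  0.0471  0.1071] 0.03814652171564916 0.0551843551518057 [0.0292 0.0471]
[ 0.5361 -0.0716  0.194 ]
shift [-0.3661 -0.4604  0.0002] turn -80.15 tcp [ 0.2649 -0.5935  0.1941] tilt z [ 0.  0. -1.]
```

The collar's centre sits at about (-2.5, -4.5) mm from the axis, so the high spot is about 61° below the plunger and the pulley's top must move away from the robot. The plunger tip is at x ≈ -37 mm. Next I'll move over the knob.

```bash
python3 -m pendant '[[0,[-0.366,-0.46,0],-80],[0,[-0.366,-0.46,0],-80],[0,[-0.366,-0.46,0],-80],[0,[-0.366,-0.46,0],-80],[0,[-0.366,-0.46,0],-80],[0,[-0.366,-0.46,0],-80],[0,[-0.366,-0.46,0],-80],[0,[-0.366,-0.46,0],-80],[0,[-0.366,-0.46,0],-80],[0,[-0.366,-0.46,0],-80]]' 20
python3 - <<'E'
from h import *
delta(j2w([-.1205,-.114,.194]),14.2)
E
```

```text
time_s: 2.2
eef_pos: [0.4961, -0.1483, 0.1945]
tcp_rot: [3.117, 0.389, 0.001]
ft_force: [1.4, -1.0, -0.5]
grip_width: 0.501
shift [ 0.0572 -0.0646  0.0005] turn 0.02 tcp [ 0.4961 -0.1483  0.1945] tilt z [ 0.001 -0.    -1.   ]
```

```bash
python3 -m pendant '[[0,[0.057,-0.0645,0],0],[0,[0.057,-0.0645,0],0],[0,[0.057,-0.0645,0],0],[0,[0.057,-0.0645,0],0]]' 
python3 - <<'E'
from h import *
d=shot("wrist");cv2.imwrite("pics/w1.png",d["img"])
print(d["c2w"].round(3))
for t in("slide_knob","gauge_pointer","plunger_tip"):
    for e in search_frame(d,t)[:2]: print(t,e["p"],e["point"],w2j(at_depth(d,e["point"])))
P=w2j(cloud(d).reshape(-1,3));k=(P[:,2]>.07)&(P[:,2]<.085)&(abs(P[:,1]+.114)<.02)&(abs(P[:,0]+.12)<.025);print("knob",(P[k].min(0)+P[k].max(0))/2,P[k].mean(0),k.sum())
delta(j2w([-.1205,-.114,.194]),14.2)
E
```

```text
time_s: 2.6
eef_pos: [0.535, -0.0729, 0.1941]
tcp_rot: [3.117, 0.387, -0.0]
ft_force: [-1.3, -0.7, -0.4]
grip_width: 0.497
[[ 0.969  0.236  0.069  0.515]
 [ 0.246 -0.93  -0.272  0.003]
 [ 0.     0.281 -0.96   0.385]
 [ 0.     0.     0.     1.   ]]
slide_knob 0.91 [261.8, 109.0] [-0.12230995 -0.04785987  0.08561519]
gauge_pointer 0.46 [255.1, 106.5] [-0.12825119 -0.04567217  0.08664957]
gauge_pointer 0.24 [337.9, 104.0] [-0.05265845 -0.04373915  0.0764823 ]
plunger_tip 0.73 [334.8, 108.6] [-0.04506283 -0.0494958   0.02939139]
knob [-0.12211448 -0.11545597  0.07495015] [-0.12207287 -0.11437722  0.07663506] 408
shift [ 0.0022 -0.0035  0.0001] turn -0.34 tcp [ 0.5343 -0.0756  0.1941] tilt z [-0.001 -0.001 -1.   ]
```

View pics/w1.png

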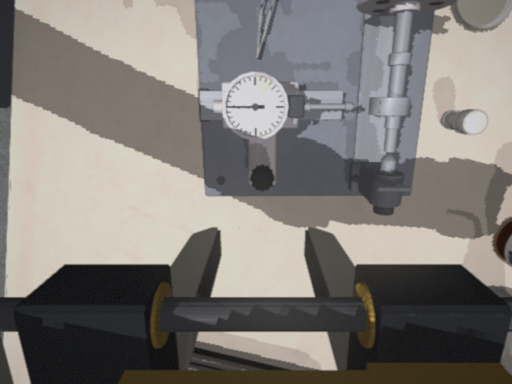

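The wrist view shows the knob at about (262,178) px and the dial at (257,106) with its pointer toward −x (reading 0). The stem points right at the collar. I'll descend in two stages.

```bash
python3 -m pendant '[[0,[0.001,-0.002,0.05],0],[0,[0.001,-0.002,0.095],0],[0,[0.001,-0.002,0.095],0],[0,[0.001,-0.002,0.095],0]]' 
python3 - <<'E'
from h import *
delta(j2w([-.1213,-.1145,.056]),14.2)
d=shot("wrist");P=w2j(cloud(d).reshape(-1,3));k=(P[:,2]>.07)&(P[:,2]<.085)&(abs(P[:,1]+.114)<.02)&(abs(P[:,0]+.12)<.025);print("knob",(P[k].min(0)+P[k].max(0))/2,P[k].mean(0),k.sum())
cv2.imwrite("pics/w2.png",d["img"])
delta(j2w([-.1213,-.1145,.056]),14.2)
E
```

```text
time_s: 3.2
eef_pos: [0.5354, -0.0721, 0.0996]
tcp_rot: [-3.118, -0.382, 0.001]
ft_force: [0.7, -0.4, -0.6]
grip_width: 0.503
shift [-0.0004  0.0001  0.0436] turn -0.24 tcp [ 0.5354 -0.0721  0.0996] tilt z [-0.001 -0.    -1.   ]
knob [-0.12194218 -0.11532368  0.07474683] [-0.12205674 -0.11385978  0.07650024] 791
shift [-0.002   0.0001  0.0449] turn -0.22 tcp [ 0.5368 -0.0718  0.1009] tilt z [ 0.003 -0.    -1.   ]
```

View pics/w2.png

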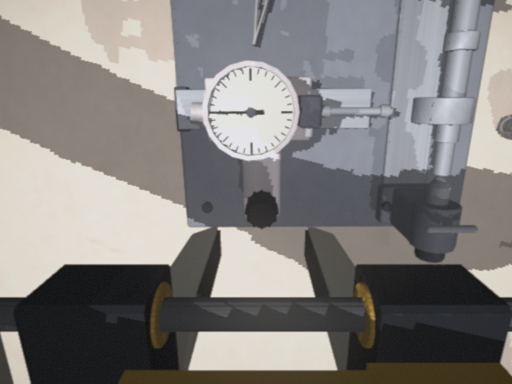

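The knob at (262,210) px is centred between the fingers, and the pointer still reads 0. I'll descend and grip.

```bash
python3 -m pendant '[[0,[0,0,0.043],0],[0,[0,0,0.043],0],[0,[0,0,0.043],0],[-0.7,[0,0,0.043],0],[-0.7,[0,0,0.043],0],[-0.7,[0,0,0.043],0],[-0.7,[0,0,0.043],0],[-0.7,[0,0,0.043],0]]' 20
python3 - <<'E'
from h import *
s=observe();print(w2j(s["eef_pos"]),s["grip_width"]*93,s["ft_force"])
E
```

```text
time_s: 4.05
eef_pos: [0.5356, -0.0712, 0.0565]
tcp_rot: [3.118, 0.384, 0.001]
ft_force: [-0.1, -1.4, -0.4]
grip_width: 0.162
[-0.12047826 -0.11353047  0.05648251] 15.085621693700864 [-0.12662856 -1.4031977  -0.42603767]
```

```bash
python3 - <<'E'
from h import *
d=shot("wrist");cv2.imwrite("pics/w3.png",d["img"])
d=shot("scene");cv2.imwrite("pics/s3.png",cv2.resize(d["img"][110:300,220:420],None,fx=3,fy=3,interpolation=cv2.INTER_CUBIC))
E
```

```text
(no output)
```

View pics/w3.png

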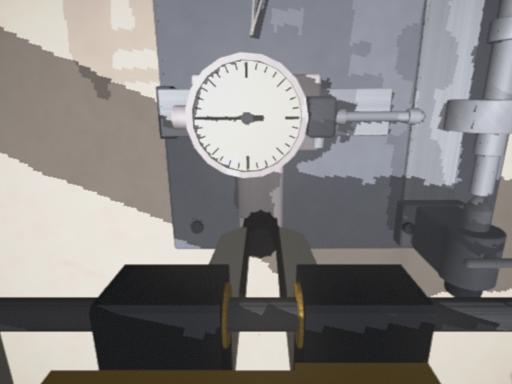

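View pics/s3.png

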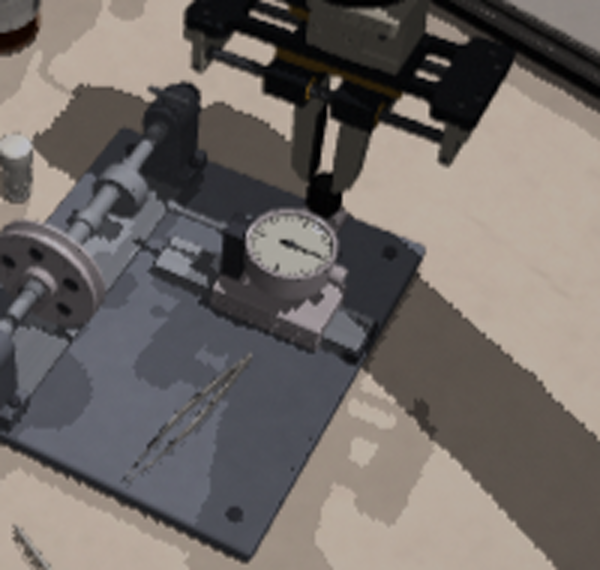

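```bash
python3 - <<'E'
from h import *
np.set_printoptions(precision=4,suppress=True)
s=observe();print(s["grip_width"],w2j(s["eef_pos"]))
d=shot("wrist");J=w2j(cloud(d))
for v in range(200,262,6):
    print(v,[tuple(np.round(J[v,u]*1000).astype(int)) for u in (235,245,255,262,270,280,290)])
cv2.imwrite("pics/w4.png",cv2.resize(d["img"][180:300,180:345],None,fx=4,fy=4,interpolation=cv2.INTER_CUBIC))
E
```

```text
0.15160454105657553 [-0.1206 -0.1134  0.0563]
200 [(np.int64(-141), np.int64(-110), np.int64(15)), (np.int64(-132), np.int64(-101), np.int64(43)), (np.int64(-126), np.int64(-101), np.int64(43)), (np.int64(-121), np.int64(-101), np.int64(44)), (np.int64(-116), np.int64(-101), np.int64(43)), (np.int64(-109), np.int64(-101), np.int64(41)), (np.int64(-100), np.int64(-109), np.int64(17))]
206 [(np.int64(-141), np.int64(-114), np.int64(17)), (np.int64(-133), np.int64(-105), np.int64(42)), (np.int64(-126), np.int64(-105), np.int64(42)), (np.int64(-121), np.int64(-105), np.int64(42)), (np.int64(-116), np.int64(-105), np.int64(43)), (np.int64(-109), np.int64(-105), np.int64(42)), (np.int64(-100), np.int64(-114), np.int64(16))]
212 [(np.int64(-142), np.int64(-119), np.int64(17)), (np.int64(-133), np.int64(-109), np.int64(44)), (np.int64(-126), np.int64(-106), np.int64(53)), (np.int64(-121), np.int64(-104), np.int64(57)), (np.int64(-116), np.int64(-105), np.int64(54)), (np.int64(-109), np.int64(-110), np.int64(42)), (np.int64(-100), np.int64(-119), np.int64(16))]
218 [(np.int64(-142), np.int64(
[... 2009 characters left out ...]
.int64(107))]
254 [(np.int64(-133), np.int64(-104), np.int64(114)), (np.int64(-129), np.int64(-106), np.int64(110)), (np.int64(-125), np.int64(-122), np.int64(78)), (np.int64(-121), np.int64(-122), np.int64(78)), (np.int64(-117), np.int64(-123), np.int64(77)), (np.int64(-113), np.int64(-105), np.int64(111)), (np.int64(-109), np.int64(-104), np.int64(114))]
260 [(np.int64(-133), np.int64(-104), np.int64(119)), (np.int64(-129), np.int64(-106), np.int64(116)), (np.int64(-127), np.int64(-167), np.int64(1)), (np.int64(-121), np.int64(-167), np.int64(1)), (np.int64(-115), np.int64(-167), np.int64(2)), (np.int64(-113), np.int64(-105), np.int64(117)), (np.int64(-109), np.int64(-104), np.int64(119))]
```

View pics/w4.png

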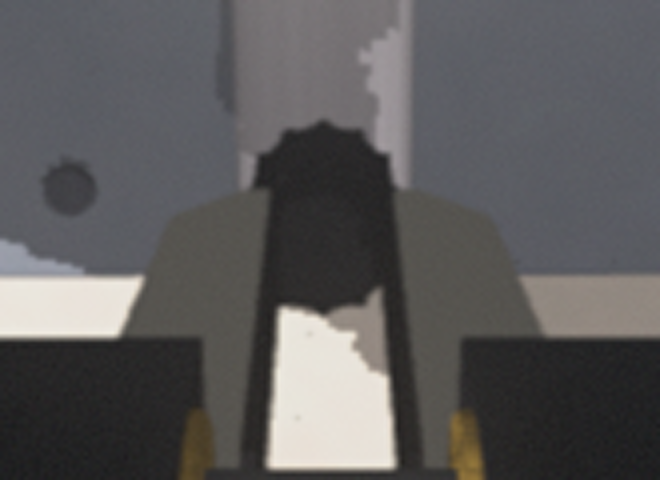

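```bash
python3 -m pendant '[[-1,[0,0,0],0],[-1,[0,0,0],0],[-1,[0,0,0],0]]' 20
python3 - <<'E'
from h import *
s=observe();print(w2j(s["eef_pos"]),s["grip_width"]*93,s["ft_force"])
d=shot("wrist");cv2.imwrite("pics/w5.png",cv2.resize(d["img"][180:300,180:345],None,fx=4,fy=4,interpolation=cv2.INTER_CUBIC))
E
```

```text
time_s: 4.5
eef_pos: [0.5354, -0.0711, 0.0561]
tcp_rot: [-3.118, -0.384, 0.0]
ft_force: [0.0, -0.0, 0.1]
grip_width: 0.005
[-0.12059118 -0.11343234  0.05612757] 0.474251365883014 [ 0.01683923 -0.01290188  0.05203755]
```

View pics/w5.png

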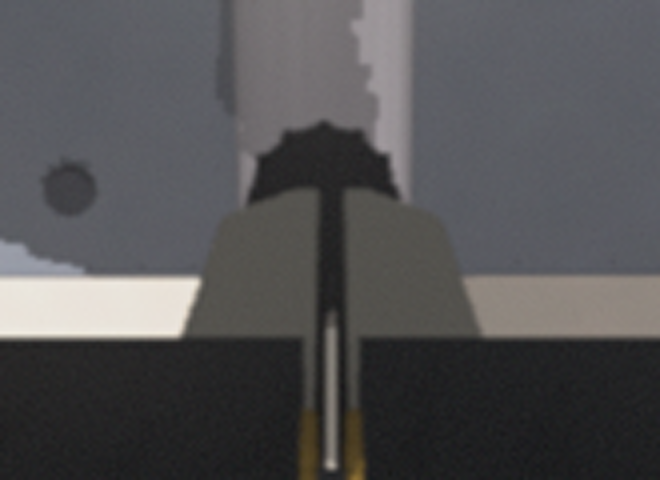

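```bash
python3 - <<'E'
from h import *
np.set_printoptions(precision=3,suppress=True)
s=observe();t=w2j(s["eef_pos"])
for n in("scene","wrist"):
    d=shot(n);J=w2j(cloud(d));P=J.reshape(-1,3)
    m=(abs(P[:,0]-t[0])<.03)&(abs(P[:,1]-t[1])<.02)&(P[:,2]>.045)&(P[:,2]<.16)
    Q=P[m]
    for z in np.arange(.045,.16,.006):
        q=Q[abs(Q[:,2]-z)<.003]
        if len(q):print(n,round(z,3),len(q),q.min(0)[:2],q.max(0)[:2])
    a=J[...,2];img=d["img"].copy();
    u,v=proj(d,s["eef_pos"]);print(u,v)
    cv2.circle(img,(int(u),int(v)),2,(0,0,255),-1)
    cv2.imwrite(f"pics/{n}6.png",cv2.resize(img[int(max(v-70,0)):int(v+70),int(u-80):int(u+80)],None,fx=4,fy=4,interpolation=cv2.INTER_NEAREST))
E
```

```text
scene 0.051 12 [-0.131 -0.121] [-0.113 -0.105]
scene 0.057 19 [-0.131 -0.114] [-0.111 -0.103]
scene 0.063 26 [-0.132 -0.116] [-0.11  -0.102]
scene 0.069 29 [-0.134 -0.121] [-0.11  -0.102]
scene 0.075 27 [-0.132 -0.118] [-0.111 -0.104]
scene 0.081 10 [-0.126 -0.106] [-0.111 -0.104]
scene 0.087 25 [-0.133 -0.107] [-0.107 -0.103]
scene 0.093 38 [-0.135 -0.117] [-0.105 -0.102]
scene 0.099 39 [-0.135 -0.118] [-0.105 -0.102]
scene 0.105 38 [-0.135 -0.117] [-0.104 -0.102]
scene 0.111 35 [-0.136 -0.117] [-0.105 -0.102]
scene 0.117 41 [-0.136 -0.114] [-0.105 -0.102]
scene 0.123 40 [-0.136 -0.118] [-0.104 -0.103]
scene 0.129 41 [-0.137 -0.12 ] [-0.104 -0.102]
scene 0.135 44 [-0.137 -0.113] [-0.104 -0.101]
scene 0.141 32 [-0.137 -0.106] [-0.102 -0.102]
scene 0.147 2 [-0.111 -0.104] [-0.111 -0.103]
326.8922997345769 177.47930889737512
wrist 0.051 4 [-0.126 -0.107] [-0.118 -0.105]
wrist 0.057 111 [-0.134 -0.115] [-0.111 -0.103]
wrist 0.063 123 [-0.134 -0.115] [-0.112 -0.103]
wrist 0.069 127 [-0.133 -0.11 ] [-0.112 -0.103]
wrist 0.075 138 [-0.133 -0.11 ] [-0.112 -0.104]
wrist 0.081 61 [-0.129 -0.106] [-0.115 -0.104]
wrist 0.087 194 [-0.135 -0.106] [-0.108 -0.104]
wrist 0.093 264 [-0.135 -0.106] [-0.107 -0.103]
wrist 0.099 308 [-0.136 -0.106] [-0.106 -0.103]
wrist 0.105 362 [-0.137 -0.111] [-0.106 -0.103]
wrist 0.111 440 [-0.137 -0.121] [-0.105 -0.103]
wrist 0.117 447 [-0.137 -0.106] [-0.105 -0.103]
wrist 0.123 210 [-0.137 -0.106] [-0.105 -0.103]
wrist 0.129 76 [-0.123 -0.106] [-0.119 -0.103]
wrist 0.135 65 [-0.123 -0.106] [-0.119 -0.103]
wrist 0.141 34 [-0.122 -0.108] [-0.12  -0.105]
263.1179328326503 225.33744888868324
```

View pics/scene6.png

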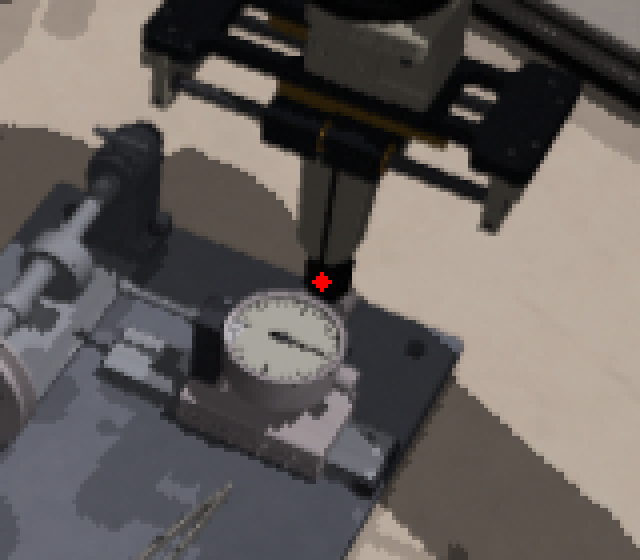

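Both cameras show that the shut fingertips end at z ≈ 0.083, while the reported TCP is 0.056. The real tips are therefore about 27 mm short of the stated TCP, and the fingers closed above the knob without touching it. I'll use the seen tip position: reopen, drop 26 mm and grip again.

```bash
python3 -m pendant '[[0,[0,0,0],0],[0,[0,0,0],0],[0,[0,0,0],0],[0,[0,0,0.013],0],[0,[0,0,0.026],0],[0,[0,0,0.026],0],[0,[0,0,0.026],0]]' 20
python3 - <<'E'
from h import *
s=observe();print(w2j(s["eef_pos"]),s["grip_width"]*93,s["ft_force"])
d=shot("wrist");cv2.imwrite("pics/w7.png",d["img"])
d=shot("scene");cv2.imwrite("pics/s7.png",cv2.resize(d["img"][110:260,250:410],None,fx=4,fy=4,interpolation=cv2.INTER_CUBIC))
E
```

```text
time_s: 5.35
eef_pos: [0.5347, -0.0712, 0.0294]
tcp_rot: [-3.118, -0.384, 0.003]
ft_force: [-0.2, 0.6, 0.6]
grip_width: 0.491
[-0.12129649 -0.11328195  0.02943677] 45.66873655954086 [-0.24898751  0.58723089  0.58005382]
```

View pics/w7.png

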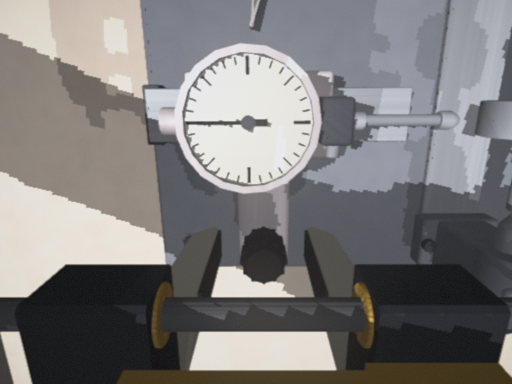

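View pics/s7.png

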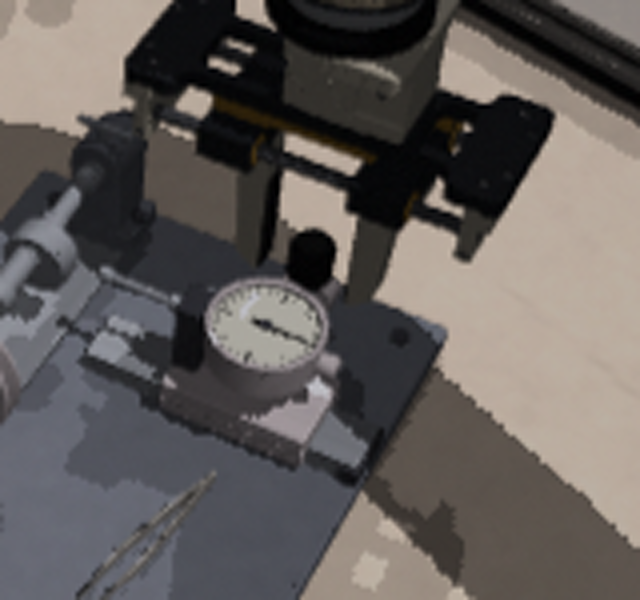

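```bash
python3 - <<'E'
from h import *
np.set_printoptions(precision=3,suppress=True)
s=observe();t=w2j(s["eef_pos"])
for n in ("scene",):
    d=shot(n);P=w2j(cloud(d).reshape(-1,3))
    for x0 in np.arange(-.06,.04,.008):
        q=P[(abs(P[:,0]-x0)<.004)&(P[:,1]<-.07)&(P[:,1]>-.2)&(P[:,2]>.085)&(P[:,2]<.25)]
        if len(q):
            print(round(x0,3),len(q),"y",q[:,1].min(),q[:,1].max(),"z",np.sort(q[:,2])[:3],np.sort(q[:,2])[-2:], "hist",np.histogram(q[:,2],[.085,.095,.105,.115,.125,.135,.145,.16,.18,.25])[0])
P=w2j(np.load("top.npy"));q=P[(P[:,1]<-.1)&(P[:,1]>-.2)&(abs(P[:,0])<.05)&(P[:,2]>.06)];print("tailstock",q.min(0),q.max(0),np.sort(q[:,2])[-10:])
E
```

```text
-0.06 94 y -0.142136893361777 -0.07992194844975843 z [0.148 0.149 0.15 ] [0.182 0.183] hist [ 0  0  0  0  0  0 33 43 18]
-0.052 169 y -0.14573894026022724 -0.07555902722203453 z [0.148 0.15  0.151] [0.183 0.183] hist [ 0  0  0  0  0  0 33 61 75]
-0.044 172 y -0.1486816635747851 -0.07582792858731277 z [0.137 0.138 0.139] [0.183 0.183] hist [ 0  0  0  0  0 16 38 47 71]
-0.036 162 y -0.15146270080680377 -0.0752335224662319 z [0.137 0.139 0.14 ] [0.183 0.183] hist [ 0  0  0  0  0  7 19 61 75]
-0.028 88 y -0.14817407890534057 -0.07721783207877082 z [0.16  0.164 0.165] [0.182 0.182] hist [ 0  0  0  0  0  0  0 32 56]
-0.012 15 y -0.12158253841877115 -0.10671283708400336 z [0.085 0.086 0.087] [0.098 0.099] hist [7 8 0 0 0 0 0 0 0]
-0.004 45 y -0.13970655148676536 -0.1057348728266705 z [0.086 0.086 0.087] [0.099 0.099] hist [35 10  0  0  0  0  0  0  0]
0.004 42 y -0.14193861600524824 -0.1046849005058839 z [0.085 0.086 0.086] [0.098 0.099] hist [37  5  0  0  0  0  0  0  0]
0.012 17 y -0.13783869968561216 -0.10986083024023051 z [0.085 0.085 0.086] [0.098 0.099] hist [9 8 0 0 0 0 0 0 0]
0.02 2 y -0.1162244610332743 -0.11619079272685653 z [0.094 0.097] [0.094 0.097] hist [1 1 0 0 0 0 0 0 0]
tailstock [-0.015 -0.15   0.06 ] [ 0.016 -0.1    0.102] [0.098 0.098 0.098 0.098 0.099 0.099 0.099 0.099 0.1   0.102]
```

The gripper's feet are at z 0.137, well above the 0.099 tailstock, and the knob at (263,255) px is between the fingers. Gripping now, then a first slide of 22 mm.

```bash
python3 -m pendant '[[-1,[0,0,0],0],[-1,[0,0,0],0],[-1,[0,0,0],0],[-1,[0,0,0],0],[-1,[0,0,0],0]]' 20
python3 -m pendant '[[-1,[0.005,0,0],0],[-1,[0.01,0,0],0],[-1,[0.015,0,0],0],[-1,[0.022,0,0],0],[-1,[0.022,0,0],0],[-1,[0.022,0,0],0]]' 20
python3 - <<'E'
from h import *
s=observe();print(w2j(s["eef_pos"]),s["grip_width"]*93,s["ft_force"])
d=shot("wrist");cv2.imwrite("pics/w8.png",d["img"])
E
```

```text
time_s: 6.0
eef_pos: [0.5354, -0.0712, 0.0303]
tcp_rot: [3.118, 0.384, -0.0]
ft_force: [-0.1, 0.5, -0.3]
grip_width: 0.231
time_s: 6.6
eef_pos: [0.5553, -0.0661, 0.0302]
tcp_rot: [3.118, 0.384, -0.005]
ft_force: [-4.3, -0.6, 4.5]
grip_width: 0.235
[-0.1000486  -0.11346791  0.0302439 ] 21.863684027288905 [-4.2528657  -0.62293113  4.53517542]
```

View pics/w8.png

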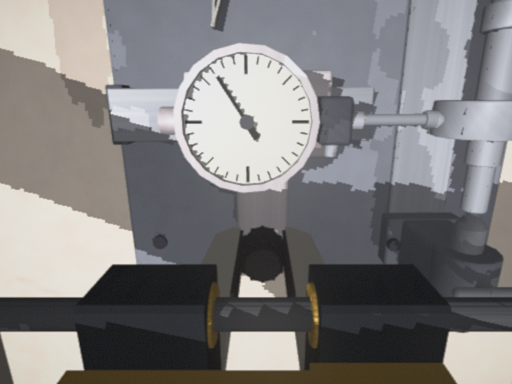

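The knob is gripped at 21.9 mm and the pointer has moved clockwise to about 57°, roughly 5 mm of plunger. I'll write a pointer reader and slide on 11 mm.

```bash
cat >> h.py <<'E'
def dial(d,save=None,zf=.083,dx=None,guess=None):
    """rectify dial plane in jig coords, read pointer. returns angle rad cw from -x"""
    S=10 # px/mm
    gx=guess if guess is not None else -.12
    n=900
    def ip(jx,jy): return proj(d,j2w([jx,jy,zf]))
    y0=-.045
    src=np.float32([ip(gx-.045,y0-.045),ip(gx+.045,y0-.045),ip(gx+.045,y0+.045),ip(gx-.045,y0+.045)])
    # out: +x right, +y up
    dst=np.float32([[0,n],[n,n],[n,0],[0,0]])
    im=cv2.warpPerspective(d["img"],cv2.getPerspectiveTransform(src,dst),(n,n),flags=cv2.INTER_CUBIC)
    g=cv2.cvtColor(im,cv2.COLOR_BGR2GRAY)
    b=(g>np.percentile(g,75)*0.8).astype(np.uint8)
    b=cv2.morphologyEx(b,cv2.MORPH_CLOSE,np.ones((41,41),np.uint8));b=cv2.morphologyEx(b,cv2.MORPH_OPEN,np.ones((151,151),np.uint8))
    cs,_=cv2.findContours(b,cv2.RETR_EXTERNAL,cv2.CHAIN_APPROX_NONE)
    c=min(cs,key=lambda c:abs(cv2.minEnclosingCircle(c)[1]-295)) if cs else None
    (cx,cy),r=cv2.minEnclosingCircle(c)
    best=[]
    for a in np.radians(np.arange(0,360,.5)):
        rr=np.arange(60,190)   # beyond tail, inside ticks
        # a cw seen from above from -x(left): direction = (-cos a, up sin a)
        x=cx-rr*np.cos(a);y=cy-rr*np.sin(a)
        best.append(g[np.clip(y,0,n-1).astype(int),np.clip(x,0,n-1).astype(int)].mean())
    best=cv2.GaussianBlur(np.float32(best)[None,:],(9,1),0,borderType=cv2.BORDER_REPLICATE)[0]
    i=int(np.argmin(best));a=np.radians(i*.5)
    # weighted refine
    k=np.arange(i-12,i+13);w=np.clip(np.median(best)-best[k%720]-.4*(np.median(best)-best[i]),0,None);a=np.radians((k*w).sum()/w.sum()*.5)
    if save:
        cv2.circle(im,(int(cx),int(cy)),int(r),(0,0,255),2);cv2.line(im,(int(cx),int(cy)),(int(cx-250*np.cos(a)),int(cy-250*np.sin(a))),(0,255,0),2)
        cv2.imwrite(save,cv2.resize(im,(450,450)))
    print("dial centre jig x,y mm",round(gx*1e3+(cx-n/2)/S,1),round(y0*1e3-(cy-n/2)/S,1),"r",round(r/S,1),"angle",round(a,3),"plunger mm",round(a/.196349,2))
    return a
E
python3 -m pendant '[[-1,[0.004,0,0],0],[-1,[0.008,0,0],0],[-1,[0.01,0,0],0],[-1,[0.01,0,0],0],[-1,[0.01,0,0],0]]' 20
python3 - <<'E'
from h import *
s=observe();t=w2j(s["eef_pos"]);print(t,s["grip_width"]*93,s["ft_force"])
d=shot("wrist");cv2.imwrite("pics/w9.png",d["img"])
dial(d,"pics/d9.png",guess=t[0]-.005)
d=shot("top");dial(d,"pics/d9t.png",guess=t[0]-.005)
d=shot("scene");dial(d,"pics/d9s.png",guess=t[0]-.005)
a=[cv2.imread(f"pics/d9{k}.png") for k in("","t","s")]
cv2.imwrite("pics/d9all.png",cv2.resize(np.hstack(a),None,fx=.59,fy=.59))
E
```

```text
time_s: 7.15
eef_pos: [0.5646, -0.0637, 0.0302]
tcp_rot: [3.118, 0.384, -0.006]
ft_force: [-4.5, -0.2, 7.2]
grip_width: 0.229
[-0.09045354 -0.11341573  0.03023626] 21.325434409440604 [-4.51299296 -0.24820572  7.16331456]
dial centre jig x,y mm -104.3 -44.5 r 38.1 angle 3.084 plunger mm 15.71
dial centre jig x,y mm -105.3 -50.4 r 40.0 angle 2.74 plunger mm 13.95
dial centre jig x,y mm -94.9 -48.1 r 29.9 angle 2.767 plunger mm 14.09
```

View pics/d9all.png

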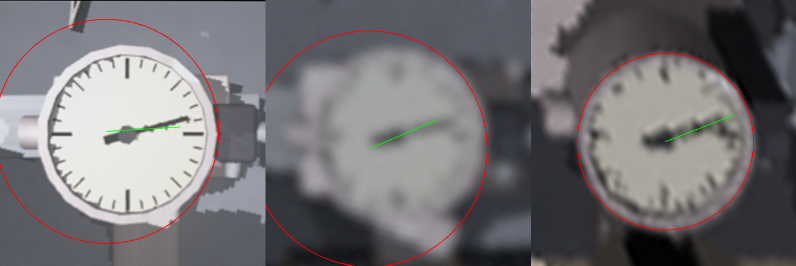

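View pics/w9.png

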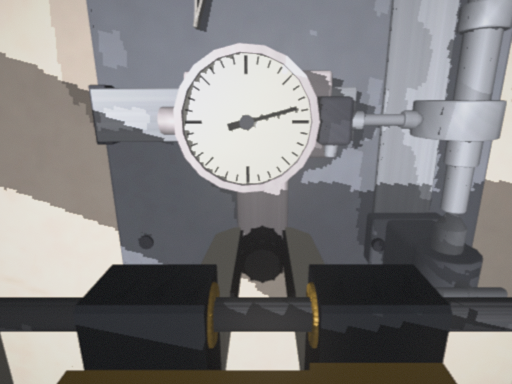

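The pointer is just above the stem direction at about 166°, or 14.8 mm; the automatic circle fits were off, so I'll fix those. One more nudge of 1.5 mm, then release.

```bash
python3 - <<'E'
s=open("h.py").read()
a=s.index("    b=(g>np.perc");b=s.index("    best=[]")
s=s[:a]+'''    H=cv2.HoughCircles(cv2.GaussianBlur(g,(0,0),4),cv2.HOUGH_GRADIENT,2,400,param1=60,param2=20,minRadius=265,maxRadius=325)
    cx,cy,r=min(H[0],key=lambda h:np.hypot(h[0]-n/2,h[1]-n/2))
    # hub: darkest blob within 4 mm of the circle centre
    f=cv2.GaussianBlur(g,(0,0),14);yy,xx=np.mgrid[0:n,0:n];f=np.where(np.hypot(xx-cx,yy-cy)<40,f,255);hy,hx=np.unravel_index(f.argmin(),f.shape);cx,cy=hx,hy
'''+s[b:]
open("h.py","w").write(s)
E
python3 -m pendant '[[-1,[0.001,0,0],0],[-1,[0.0015,0,0],0],[-1,[0.0015,0,0],0]]' 20
python3 - <<'E'
from h import *
s=observe();t=w2j(s["eef_pos"]);print(t,s["grip_width"]*93,s["ft_force"])
for n in("wrist","top","scene"):
    d=shot(n);dial(d,f"pics/d10{n}.png",guess=t[0]-.007)
a=[cv2.imread(f"pics/d10{k}.png") for k in("wrist","top","scene")]
cv2.imwrite("pics/d10all.png",cv2.resize(np.hstack(a),None,fx=.59,fy=.59))
E
```

```text
time_s: 7.6
eef_pos: [0.5656, -0.0635, 0.0302]
tcp_rot: [3.118, 0.384, -0.007]
ft_force: [-5.9, -1.0, 7.2]
grip_width: 0.229
[-0.08941214 -0.11344829  0.03024381] 21.280754075474615 [-5.92893019 -1.02797276  7.19753661]
dial centre jig x,y mm -96.5 -45.7 r 30.3 angle 3.077 plunger mm 15.67Traceback (most recent call last):
  File "<stdin>", line 4, in <module>
  File "h.py", line 50, in dial
    cx,cy,r=min(H[0],key=lambda h:np.hypot(h[0]-n/2,h[1]-n/2))
                ~^^^
TypeError: 'NoneType' object is not subscriptable
```

View pics/d10wrist.png

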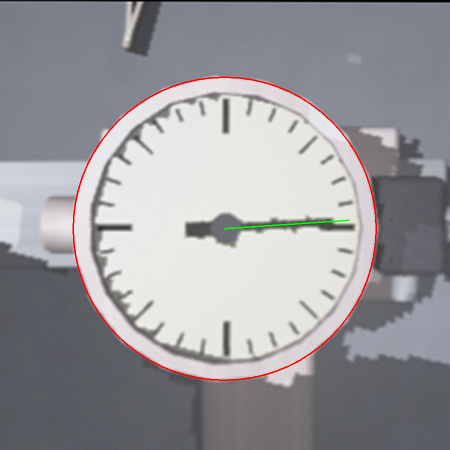

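The dial reads about 177°, or 15.7 mm, so it is at about half. I'll open, rise, and check that the reading holds.

```bash
python3 -m pendant '[[-0.2,[0,0,0],0],[-0.05,[0,0,0],0],[-0.05,[0,0,0],0],[-0.05,[0,0,-0.03],0],[-0.05,[0,0,-0.07],0],[-0.05,[0,0,-0.12],0],[-0.05,[0,0,-0.12],0],[-0.05,[0,0,-0.12],0]]' 20
python3 - <<'E'
from h import *
s=observe();t=w2j(s["eef_pos"]);print(t,s["grip_width"]*93,s["ft_force"])
d=shot("wrist");dial(d,"pics/d11.png",guess=-.0965)
cv2.imwrite("pics/w11.png",d["img"])
P=w2j(cloud(d).reshape(-1,3))
from scipy.optimize import least_squares
Q=P[(P[:,2]>.06)&(P[:,2]<.11)&(abs(P[:,0])<.035)&(abs(P[:,1]+.045)<.006)]
f=least_squares(lambda a:np.hypot(Q[:,0]-a[0]-6e-3*np.cos(a[1]),Q[:,2]-.075-6e-3*np.sin(a[1]))-.018,[0,-2.],loss="soft_l1",f_scale=.002);print(len(Q),"phase",f.x[0],np.degrees(f.x[1]))
f=least_squares(lambda a:np.hypot(Q[:,0]-a[0],Q[:,2]-a[1])-.018,[0,.075],loss="soft_l1",f_scale=.002);print("centre",f.x)
delta(j2w([-.0185,.045,.15]),-75.8)
E
```

```text
time_s: 8.5
eef_pos: [0.5691, -0.063, 0.1514]
tcp_rot: [3.117, 0.384, 0.006]
ft_force: [-0.2, 0.4, -0.2]
grip_width: 0.479
[-0.08594517 -0.11381637  0.15136222] 44.55816762570202 [-0.18329351  0.41291972 -0.15357875]
dial centre jig x,y mm -96.6 -45.5 r 29.9 angle 3.094 plunger mm 15.76
844 phase -0.001501916066299836 -123.5756758645372
centre [-0.00482014  0.07000106]
shift [ 0.0684 -0.1588 -0.0002] turn 89.85 tcp [ 0.5678 -0.0632  0.1498] tilt z [-0. -0. -1.]
```

View pics/w11.png

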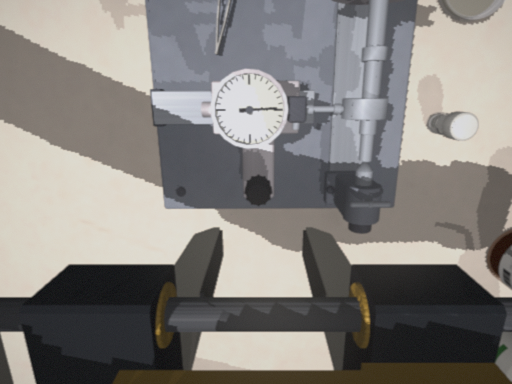

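Released, with the reading holding at 15.76 mm. The collar fit gives the high spot at about 56° below the plunger. Moving over the pulley, jaws along the shaft.

```bash
python3 -m pendant '[[-0.1,[0.0684,-0.1588,0],90],[-0.1,[0.0684,-0.1588,0],90],[-0.1,[0.0684,-0.1588,0],90],[-0.1,[0.0684,-0.1588,0],90],[-0.1,[0.0684,-0.1588,0],90],[-0.1,[0.0684,-0.1588,0],90],[-0.1,[0.0684,-0.1588,0],90],[-0.1,[0.0684,-0.1588,0],90],[-0.1,[0.0684,-0.1588,0],90],[-0.1,[0.0684,-0.1588,0],90]]' 8
python3 -m pendant '[[-0.1,[0,0,0],4],[-0.1,[0,0,0],4],[-0.1,[0,0,0],4]]' 8
python3 - <<'E'
from h import *
delta(j2w([-.0185,.045,.0717]),-75.8)
d=shot("wrist");cv2.imwrite("pics/w12.png",d["img"])
P=w2j(cloud(d).reshape(-1,3))
q=P[(P[:,2]>.1)&(P[:,2]<.12)&(abs(P[:,0])<.04)&(abs(P[:,1]-.045)<.015)]
print(len(q),q.mean(0),q.min(0),q.max(0)) if len(q) else print("none")
M=R.from_rotvec(observe()["tcp_rot"]).as_matrix();print((JR().T@M).round(2))
E
```

```text
time_s: 9.55
eef_pos: [0.5944, 0.1072, 0.1477]
tcp_rot: [2.535, -1.85, -0.004]
ft_force: [-0.0, 0.2, 0.5]
grip_width: 0.45
time_s: 9.85
eef_pos: [0.5949, 0.1075, 0.1486]
tcp_rot: [2.477, -1.928, -0.003]
ft_force: [1.0, 0.3, -0.1]
grip_width: 0.446
shift [ 0.0002 -0.0009  0.0769] turn 0.01 tcp [0.5949 0.1075 0.1486] tilt z [-0.003 -0.001 -1.   ]
1332 [0.001776   0.04465723 0.10903363] [-0.03136746  0.0375484   0.1000118 ] [0.03051112 0.05156229 0.11681541]
[[-0. -1. -0.]
 [-1.  0. -0.]
 [ 0.  0. -1.]]
```

View pics/w12.png

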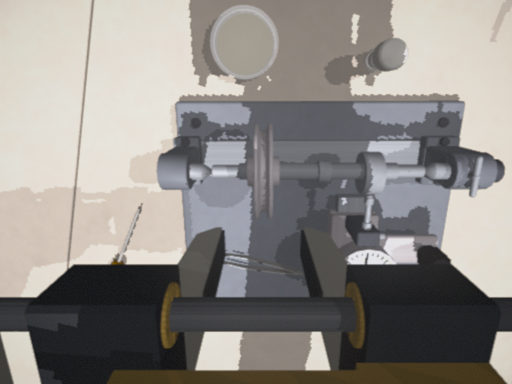

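The pulley rim at (262,172) px is in line with the jaw middle at (262). Descending onto its near upper rim.

```bash
python3 -m pendant '[[-0.1,[0,-0.001,0.03],0],[-0.1,[0,-0.001,0.06],0],[-0.1,[0,-0.001,0.076],0],[-0.1,[0,-0.001,0.076],0],[-0.1,[0,-0.001,0.076],0]]' 8
python3 - <<'E'
from h import *
s=observe();print(w2j(s["eef_pos"]),s["ft_force"])
d=shot("wrist");cv2.imwrite("pics/w13.png",d["img"])
d=shot("scene");cv2.imwrite("pics/s13.png",cv2.resize(d["img"][100:300,200:400],None,fx=3,fy=3,interpolation=cv2.INTER_CUBIC))
d=shot("top");cv2.imwrite("pics/t13.png",cv2.resize(d["img"][130:280,200:350],None,fx=4,fy=4,interpolation=cv2.INTER_CUBIC))
E
```

```text
time_s: 10.4
eef_pos: [0.5969, 0.1078, 0.0742]
tcp_rot: [-2.478, 1.931, 0.0]
ft_force: [0.9, 0.3, -0.6]
grip_width: 0.447
[-0.01707832  0.04496821  0.07423196] [ 0.87197388  0.34134006 -0.62431793]
```

View pics/w13.png

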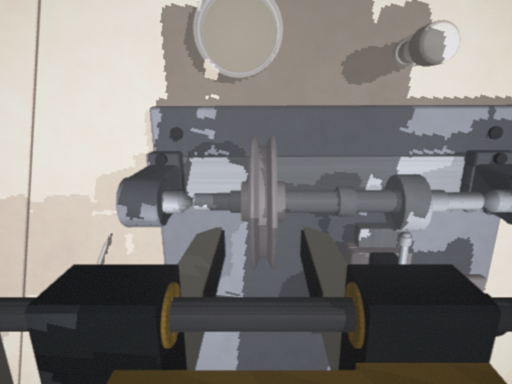

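View pics/s13.png

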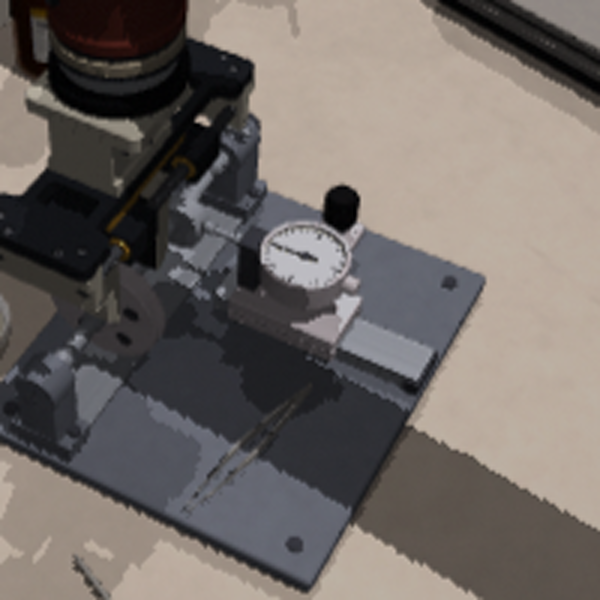

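View pics/t13.png

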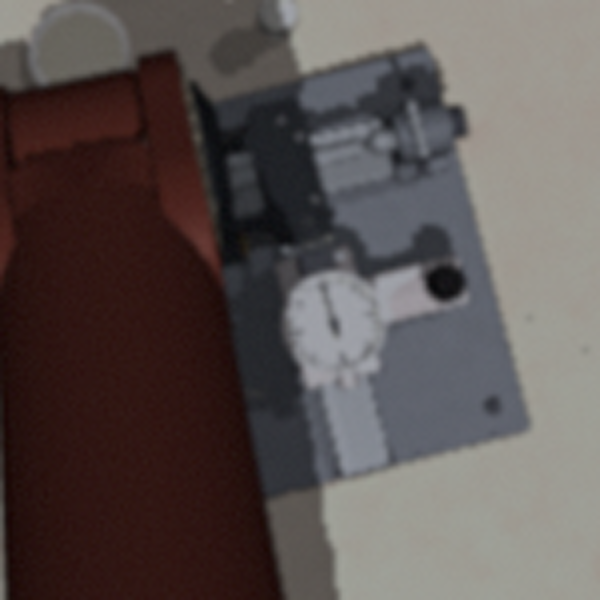

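The dial is readable from the top and scene views, and the pulley lies between the fingers. Closing gently at 8 N.

```bash
python3 -m pendant '[[-0.5,[0,0,0],0],[-0.5,[0,0,0],0],[-0.6,[0,0,0],0],[-0.7,[0,0,0],0],[-0.8,[0,0,0],0],[-0.9,[0,0,0],0],[-1,[0,0,0],0],[-1,[0,0,0],0]]' 8
python3 - <<'E'
from h import *
s=observe();print(w2j(s["eef_pos"]),s["ft_force"]@JR(),s["grip_width"]*93)
E
```

```text
time_s: 11.35
eef_pos: [0.5968, 0.1076, 0.0743]
tcp_rot: [2.477, -1.932, 0.001]
ft_force: [0.0, -0.8, 0.8]
grip_width: 0.147
[-0.01721588  0.04475616  0.07431738] [-0.18964636 -0.79751249  0.76316219] 13.644355771450133
```

Stopped at 13.6 mm, matching the 14 mm pulley. First part of the arc follows (-28° to -4°).

```bash
python3 -m pendant '[[-1,[0,-0.0023,-0.0011],0],[-1,[0,-0.0046,-0.0021],0],[-1,[0,-0.007,-0.0029],0],[-1,[0,-0.0095,-0.0035],0],[-1,[0,-0.012,-0.004],0],[-1,[0,-0.0146,-0.0042],0],[-1,[0,-0.0146,-0.0042],0]]' 8
python3 - <<'E'
from h import *
s=observe();print(w2j(s["eef_pos"]),s["ft_force"]@JR(),s["grip_width"]*93)
d=shot("scene");cv2.imwrite("pics/s14.png",cv2.resize(d["img"][150:220,260:340],None,fx=8,fy=8,interpolation=cv2.INTER_CUBIC))
try: dial(d,"pics/d14s.png",guess=-.0965)
except Exception as e: print(e)
d=shot("top");
try: dial(d,"pics/d14t.png",guess=-.0965)
except Exception as e: print(e)
E
```

```text
time_s: 12.05
eef_pos: [0.6114, 0.1113, 0.0781]
tcp_rot: [-2.477, 1.932, -0.001]
ft_force: [-1.9, -1.7, -3.5]
grip_width: 0.15
[-0.00218404  0.04479849  0.07810948] [-2.24568889 -1.1346145  -3.47680026] 13.97979714413179
dial centre jig x,y mm -94.6 -46.3 r 27.8 angle 3.482 plunger mm 17.73
'NoneType' object is not subscriptable
```

View pics/s14.png

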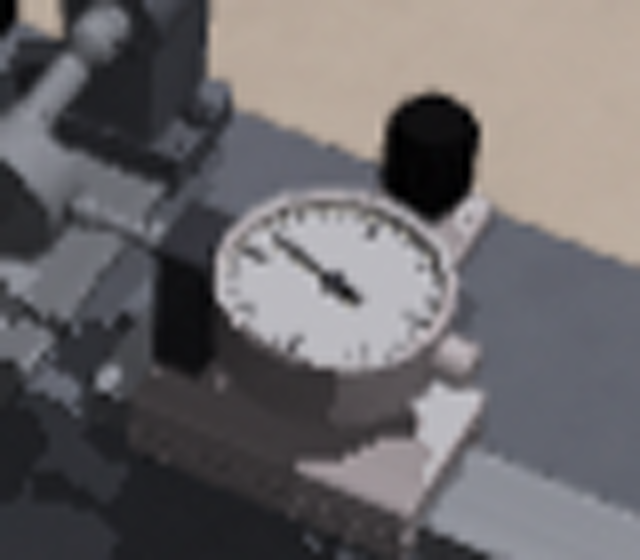

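The scene view shows the pointer past the stem direction. The reading is up about 2 mm and growing, as predicted. I'll make the reader more robust and calibrate it here before going on.

```bash
cat >> h.py <<'E'
def rd(d,save=None,c=None,c0=(-.0966,-.0455),zf=.083):
    """pointer angle by fitting an oriented bar model in image-rectified dial; centre searched"""
    S=8;n=560;h=.035
    ip=lambda a,b:proj(d,j2w([a,b,zf]))
    src=np.float32([ip(c0[0]-h,c0[1]-h),ip(c0[0]+h,c0[1]-h),ip(c0[0]+h,c0[1]+h),ip(c0[0]-h,c0[1]+h)])
    im=cv2.warpPerspective(d["img"],cv2.getPerspectiveTransform(src,np.float32([[0,n],[n,n],[n,0],[0,0]])),(n,n),flags=cv2.INTER_CUBIC)
    g=cv2.GaussianBlur(cv2.cvtColor(im,cv2.COLOR_BGR2GRAY).astype(np.float32),(0,0),5)
    A=np.radians(np.arange(0,360,1));rr=np.arange(-60,150,4.)
    best=(1e9,)
    rng=range(-40,41,4) if c is None else [0]
    for dx in rng:
        for dy in rng:
            cx=(n/2 if c is None else c[0])+dx;cy=(n/2 if c is None else c[1])+dy
            X=cx-np.outer(np.cos(A),rr);Y=cy-np.outer(np.sin(A),rr)
            v=cv2.remap(g,X.astype(np.float32),Y.astype(np.float32),cv2.INTER_LINEAR)
            # bar (tail+pointer) dark, opposite side past the tail bright
            Xo=cx+np.outer(np.cos(A),np.arange(90,150,4.));Yo=cy+np.outer(np.sin(A),np.arange(90,150,4.))
            o=cv2.remap(g,Xo.astype(np.float32),Yo.astype(np.float32),cv2.INTER_LINEAR)
            sc=v.mean(1)-o.mean(1);i=sc.argmin()
            if sc[i]<best[0]: best=(sc[i],i,cx,cy,sc)
    _,i,cx,cy,sc=best
    # refine: pointer line fit on dark pixels between 30 and 165 px
    k=np.arange(i-10,i+11);w=np.clip(-sc[k%360]+sc[i]*.5,0,None);a=np.radians((k*w).sum()/w.sum())
    if save:
        cv2.line(im,(int(cx),int(cy)),(int(cx-170*np.cos(a)),int(cy-170*np.sin(a))),(0,255,0),1)
        cv2.imwrite(save,cv2.resize(im,(400,400)))
    return a/.196349,(cx,cy)
def both(tag,cs=(None,None)):
    out=[]
    for n,c in zip(("scene","top"),cs):
        d=shot(n);m,cc=rd(d,f"pics/r{tag}{n}.png",c);print(n,"mm",round(m,2),cc);out.append(f"pics/r{tag}{n}.png")
    cv2.imwrite(f"pics/r{tag}.png",np.hstack([cv2.imread(o) for o in out]))
E
python3 - <<'E'
from h import *
both("14")
E
```

```text
scene mm 17.69 (300.0, 288.0)
top mm 17.7 (292.0, 284.0)
```

View pics/r14.png

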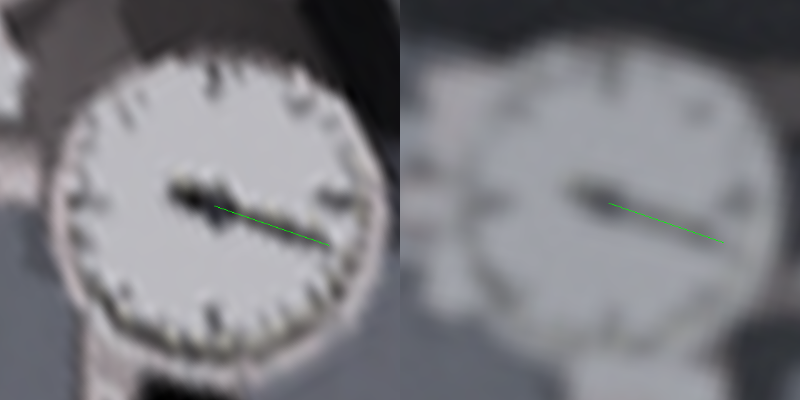

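Both cameras agree at 17.7 mm. Continuing the arc and reading along the way.

```bash
python3 -m pendant '[[-1,[0,-0.0025,0],0],[-1,[0,-0.005,0],0],[-1,[0,-0.0076,0.0003],0],[-1,[0,-0.0101,0.0007],0],[-1,[0,-0.0101,0.0007],0]]' 8
python3 - <<'E'
from h import *
s=observe();print(w2j(s["eef_pos"]),s["ft_force"]@JR());both("15")
E
python3 -m pendant '[[-1,[0,-0.0025,0.0006],0],[-1,[0,-0.0049,0.0014],0],[-1,[0,-0.0073,0.0024],0],[-1,[0,-0.0095,0.0035],0],[-1,[0,-0.0095,0.0035],0]]' 8
python3 - <<'E'
from h import *
s=observe();print(w2j(s["eef_pos"]),s["ft_force"]@JR());both("16")
E
```

```text
time_s: 12.75
eef_pos: [0.6213, 0.1138, 0.0777]
tcp_rot: [-2.477, 1.932, -0.001]
ft_force: [-1.7, -3.0, -2.7]
grip_width: 0.147
[0.00804779 0.04481435 0.07774678] [-2.37202339 -2.53312682 -2.67300846]
scene mm 18.56 (304.0, 292.0)
top mm 18.67 (292.0, 284.0)
time_s: 13.35
eef_pos: [0.6312, 0.1163, 0.0745]
tcp_rot: [-2.476, 1.931, -0.003]
ft_force: [-0.5, -3.8, -0.6]
grip_width: 0.15
[0.01826517 0.04482834 0.07447996] [-1.37991337 -3.59207047 -0.64590239]
scene mm 19.37 (300.0, 288.0)
top mm 19.28 (292.0, 284.0)
```

View pics/r16.png

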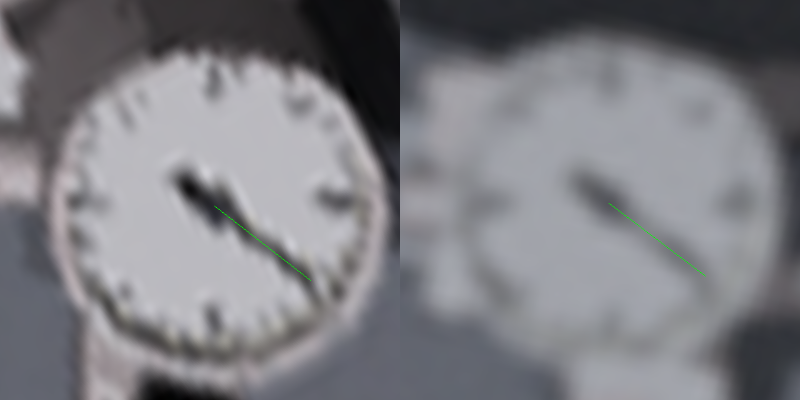

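The readings climb as the cosine predicts: 17.7, 18.6, 19.3. The peak should be about 10–15° further, so I'll go there and then past it.

```bash
python3 -m pendant '[[-1,[0,-0.0022,0.0013],0],[-1,[0,-0.0043,0.0027],0],[-1,[0,-0.0063,0.0042],0],[-1,[0,-0.0083,0.0059],0],[-1,[0,-0.0083,0.0059],0]]' 8
python3 - <<'E'
from h import *
s=observe();print(w2j(s["eef_pos"]),s["ft_force"]@JR());both("17")
E
python3 -m pendant '[[-1,[0,-0.0017,0.0018],0],[-1,[0,-0.0033,0.0037],0],[-1,[0,-0.0049,0.0059],0],[-1,[0,-0.0065,0.0084],0],[-1,[0,-0.0065,0.0084],0]]' 8
python3 - <<'E'
from h import *
s=observe();print(w2j(s["eef_pos"]),s["ft_force"]@JR());both("18")
E
```

```text
time_s: 13.95
eef_pos: [0.6394, 0.1184, 0.0684]
tcp_rot: [-2.476, 1.931, -0.003]
ft_force: [0.9, -3.6, 1.5]
grip_width: 0.143
[0.02668875 0.04485092 0.06843283] [-0.02691619 -3.66478768  1.52178637]
scene mm 19.48 (300.0, 288.0)
top mm 19.38 (292.0, 284.0)
time_s: 14.55
eef_pos: [0.6454, 0.12, 0.0597]
tcp_rot: [-2.476, 1.931, -0.002]
ft_force: [2.7, -3.7, 1.1]
grip_width: 0.156
[0.03294076 0.04490241 0.05968967] [ 1.73379652 -4.23186523  1.11587969]
scene mm 19.12 (300.0, 288.0)
top mm 19.11 (292.0, 284.0)
```

```bash
python3 - <<'E'
import numpy as np
from scipy.optimize import least_squares
f=np.array([-28,-3.5,12.7,29.3,45.3,61.7]);m=np.array([15.76,17.7,18.61,19.32,19.43,19.11])
for k in (slice(0,None),slice(1,None)):
  for free in (0,1):
    r=least_squares(lambda p:p[0]-6*(1-np.cos(np.radians((f[k]-p[1])*(p[2] if free else 1))))-m[k],[19.4,40,1]);print(r.x,r.fun.round(2))
E
```

```text
[19.44747804 40.68615379  1.        ] [-0.13  0.05  0.14  0.01 -0.   -0.06]
[19.41258079 43.24487476  0.94335627] [-0.02  0.02  0.06 -0.06 -0.02  0.03]
[19.44833758 42.01523343  1.        ] [-0.05  0.07 -0.02  0.01 -0.01]
[19.4328111  42.62071489  0.97581653] [-0.02  0.06 -0.04 -0.    0.01]
```

The fit puts the peak at finger angle ≈ 42.5°, and I'm at 61.7°. Returning along the arc.

```bash
python3 -m pendant '[[-1,[0,0.0016,-0.0028],0],[-1,[0,0.0034,-0.0053],0],[-1,[0,0.0054,-0.0077],0],[-1,[0,0.0076,-0.0099],0],[-1,[0,0.0076,-0.0099],0],[-1,[0,0.0076,-0.0099],0]]' 8
python3 - <<'E'
from h import *
s=observe();t=w2j(s["eef_pos"]);print(t,np.degrees(np.arctan2(t[0],t[2]-.042)),s["ft_force"]@JR());both("19")
E
```

```text
time_s: 15.25
eef_pos: [0.6357, 0.1175, 0.0697]
tcp_rot: [2.476, -1.931, -0.002]
ft_force: [1.0, -3.8, -1.4]
grip_width: 0.148
[0.02294909 0.04488236 0.0696919 ] 39.649549082478224 [ 0.03988101 -3.97173716 -1.44222486]
scene mm 19.38 (296.0, 288.0)
top mm 19.38 (292.0, 284.0)
```

```bash
python3 -m pendant '[[-1,[0,-0.0014,0.0012],0],[-1,[0,-0.0014,0.0012],0],[-1,[0,-0.0014,0.0012],0]]' 8
python3 - <<'E'
from h import *
s=observe();t=w2j(s["eef_pos"]);print(t,np.degrees(np.arctan2(t[0],t[2]-.042)),s["ft_force"]@JR());both("20")
E
python3 -m pendant '[[-0.6,[0,-0.0014,0.0012],0],[-0.4,[0,-0.0014,0.0012],0],[-0.1,[0,-0.0014,0.0012],0],[-0.1,[0,-0.0014,0.0012],0]]' 8
python3 - <<'E'
from h import *
s=observe();t=w2j(s["eef_pos"]);print(t,s["ft_force"]@JR(),s["grip_width"]*93);both("21")
E
```

```text
time_s: 15.65
eef_pos: [0.6372, 0.1179, 0.0684]
tcp_rot: [2.476, -1.931, -0.002]
ft_force: [-2.1, -4.3, 1.0]
grip_width: 0.15
[0.0245075  0.04488387 0.06841885] 42.85060839916372 [-3.05761048 -3.66705088  1.01019518]
scene mm 19.47 (300.0, 288.0)
top mm 19.29 (288.0, 284.0)
time_s: 16.15
eef_pos: [0.6397, 0.1205, 0.0674]
tcp_rot: [-2.477, 1.929, 0.001]
ft_force: [-0.9, -0.1, -0.2]
grip_width: 0.408
[0.02750341 0.04677591 0.06740259] [-0.86009896  0.09191703 -0.19685426] 37.940116508391014
scene mm 19.39 (296.0, 288.0)
top mm 19.29 (288.0, 284.0)
```

The release rows carried an extra 1.8 mm of shift as the fingers opened, because rows are relative to the pose at the start of the call. That could have nudged the shaft by a degree or two. I'll rise and check with the wrist camera over the dial.

```bash
python3 -m pendant '[[-0.1,[0,0,-0.03],0],[-0.1,[0,0,-0.08],0],[-0.1,[0.03,0.03,-0.1],0],[-0.1,[0.07,0.07,-0.1],0],[-0.1,[0.09,0.1,-0.1],0],[-0.1,[0.09,0.1,-0.1],0],[-0.1,[0.09,0.1,-0.1],0]]' 8
python3 - <<'E'
from h import *
from scipy.optimize import least_squares
print(w2j(observe()["eef_pos"]))
for i in range(3):
    d=shot("wrist")
    m,c=rd(d,"pics/r22.png");print("wrist mm",m,c)
    P=w2j(cloud(d).reshape(-1,3));
    Q=P[(P[:,2]>.06)&(P[:,2]<.11)&(abs(P[:,0])<.035)&(abs(P[:,1]+.045)<.006)]
    f=least_squares(lambda a:np.hypot(Q[:,0]-a[0],Q[:,2]-a[1])-.018,[0,.075],loss="soft_l1",f_scale=.002)
    S=P[(P[:,2]>.06)&(P[:,2]<.11)&(abs(P[:,0])<.035)&(P[:,1]>-.02)&(P[:,1]<.018)]
    print(len(Q),"collar centre",f.x,"shaft x mean",S.mean(0),S[:,2].max())
cv2.imwrite("pics/w22.png",d["img"]);both("22b")
E
```

```text
time_s: 16.95
eef_pos: [0.5645, 0.0065, 0.1679]
tcp_rot: [-2.475, 1.933, -0.001]
ft_force: [1.1, 0.8, 0.7]
grip_width: 0.45
[-0.07334639 -0.04530031  0.16794833]
wrist mm 19.448299395984446 (276.0, 280.0)
746 collar centre [-0.00763583  0.0753946 ] shaft x mean [-0.00081371 -0.0015494   0.0815612 ] 0.08635682967644914
wrist mm 19.4418711595598 (276.0, 280.0)
732 collar centre [-0.00780113  0.07537483] shaft x mean [-0.00063219 -0.00153942  0.081404  ] 0.08636596532600066
wrist mm 19.44519271154002 (276.0, 280.0)
741 collar centre [-0.00763651  0.07538814] shaft x mean [-0.00089494 -0.00164598  0.08146265] 0.08650983455882888
scene mm 19.47 (300.0, 288.0)
top mm 20.97 (240.0, 272.0)
```

View pics/w22.png

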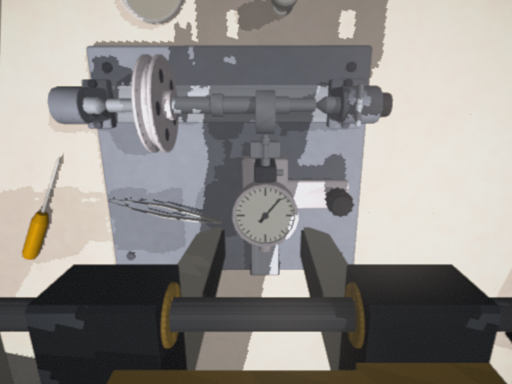

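View pics/r22.png

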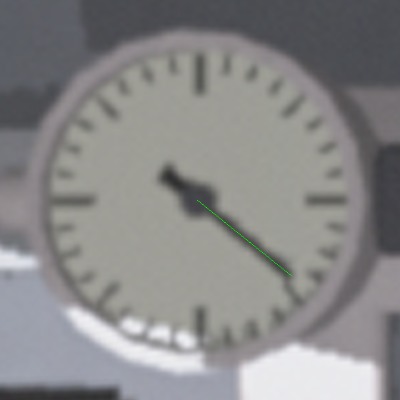

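The wrist dial reads 19.45 mm, against a fitted peak of 19.43–19.45, and the collar centre is level with the shaft axis (75.4 vs about 75 mm). The top reading this time is an outlier because the arm covers the dial. As a last check, I'll refine the collar phase against the fitted shaft axis and compare the bystanders with their starting positions.

```bash
python3 - <<'E'
from h import *
from scipy.optimize import least_squares
L=[w2j(cloud(shot("wrist")).reshape(-1,3)) for _ in range(4)];P=np.vstack(L)
b=(P[:,2]>.05)&(P[:,2]<.11)&(abs(P[:,0])<.035)
def fit(Q,r=None):
    if r: g=least_squares(lambda a:np.hypot(Q[:,0]-a[0],Q[:,2]-a[1])-r,[0,.075],loss="soft_l1",f_scale=.001)
    else: g=least_squares(lambda a:np.hypot(Q[:,0]-a[0],Q[:,2]-a[1])-a[2],[0,.075,.01],loss="soft_l1",f_scale=.001)
    return g.x,len(Q)
print("collar",fit(P[b&(abs(P[:,1]+.045)<.006)],.018))
for lo,hi in((-.03,-.012),(.002,.02),(-.095,-.065)):
    Q=P[b&(P[:,1]>lo)&(P[:,1]<hi)&(abs(P[:,0])<.012)&(P[:,2]>.07)];print("shaft",lo,fit(Q), Q[:,2].max())
Q=P[(abs(P[:,1]-.045)<.006)&(np.hypot(P[:,0],P[:,2]-.075)>.033)&(np.hypot(P[:,0],P[:,2]-.075)<.046)];print("pulley rim",fit(Q),fit(Q,.04))
d=shot("top");
for t,w in(("screwdriver",(.4259,.2427)),("vial",(.723,.0305)),("petri_dish",(.7131,.1445)),("tweezers",0)):
    for e in search_frame(d,t)[:1]: print(t,round(e["p"],2),at_depth(d,e["point"]).round(3),w)
d=shot("scene")
for t,w in(("screwdriver",(.4377,.2496)),("tweezers",(.5004,.0905)),("vial",(.7187,.0421)),("petri_dish",(.7054,.1598))):
    for e in search_frame(d,t)[:1]: print(t,round(e["p"],2),at_depth(d,e["point"]).round(3),w)
E
```

```text
collar (array([-0.00738644,  0.07532758]), 3003)
shaft -0.03 (array([-0.0009088 ,  0.075656  ,  0.00675451]), 1507) 0.08442235635419454
shaft 0.002 (array([-0.00102125,  0.07559252,  0.00675329]), 1509) 0.08447760291662182
shaft -0.095 (array([-0.00074533,  0.07582772,  0.00513388]), 1877) 0.08336801630093493
pulley rim (array([-0.00085909,  0.07467355,  0.03754735]), 6041) (array([-0.00101551,  0.07177539]), 6041)
screwdriver 0.67 [0.43  0.244 0.015] (0.4259, 0.2427)
vial 0.47 [0.73  0.025 0.053] (0.723, 0.0305)
screwdriver 0.6 [0.431 0.25  0.016] (0.4377, 0.2496)
tweezers 0.47 [0.495 0.062 0.016] (0.5004, 0.0905)
vial 0.5 [0.719 0.036 0.049] (0.7187, 0.0421)
petri_dish 0.67 [0.703 0.156 0.014] (0.7054, 0.1598)
```

Relative to the shaft axis, the collar offset is (-6.4, -0.3) mm, which puts the high spot within about 3° of the plunger. I'll check the bystanders by eye.

```bash
python3 -m pendant '[[-0.1,[0,0,-0.05],0],[-0.1,[0,0.03,-0.1],0],[-0.1,[0.03,0.06,-0.1],0],[-0.1,[0.07,0.06,-0.1],0],[-0.1,[0.12,0.06,-0.1],0],[-0.1,[0.16,0.06,-0.1],0],[-0.1,[0.16,0.06,-0.1],0],[-0.1,[0.16,0.06,-0.1],0]]' 
python3 - <<'E'
from h import *
d=shot("scene");m,_=rd(d);print("scene mm",m)
a=cv2.imread("pics/scene0.png")[110:360,130:390];b=d["img"][110:360,130:390]
cv2.imwrite("pics/cmp.png",cv2.resize(np.hstack([a,b]),None,fx=1.53,fy=1.53,interpolation=cv2.INTER_CUBIC))
d=shot("top");m,_=rd(d);print("top mm",m);a=cv2.imread("pics/top0.png")[110:290,160:360];b=d["img"][110:290,160:360]
cv2.imwrite("pics/cmpt.png",cv2.resize(np.hstack([a,b]),None,fx=2,fy=2,interpolation=cv2.INTER_CUBIC))
print(observe()["ft_force"],observe()["time_s"])
E
```

```text
time_s: 18.7
eef_pos: [0.5451, -0.1636, 0.267]
tcp_rot: [-2.475, 1.935, 0.001]
ft_force: [-0.2, 0.8, -0.6]
grip_width: 0.449
scene mm 25.603543726531658
top mm 26.749498807471948
[-0.70747376 -0.22944304 -0.15454217] 18.8
```

View pics/cmp.png

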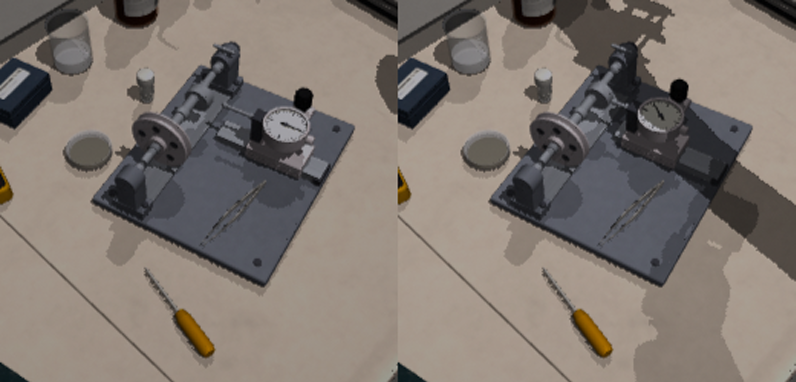

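View pics/cmpt.png

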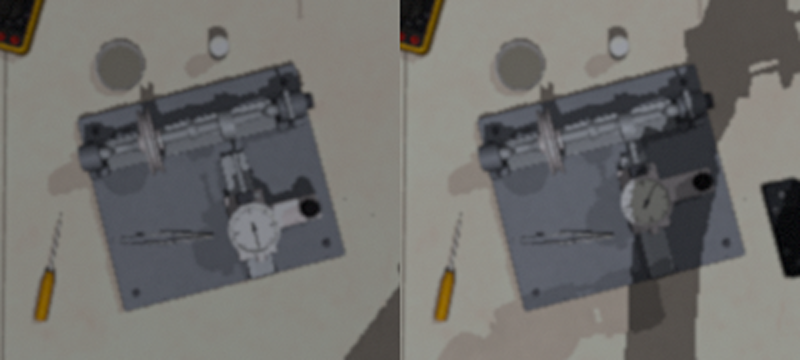

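The bystanders are all where they began. The automatic readings (25.6 and 26.7 mm) disagree because a shadow now splits the dial, so I'll look at it directly.

```bash
python3 - <<'E'
from h import *
d=shot("scene");a,_=rd(d,"pics/r30.png");im=cv2.imread("pics/r30.png")
d=shot("wrist");cv2.imwrite("pics/w30.png",d["img"])
m,_=rd(d,"pics/r31.png",c=(276,280));print(m)
cv2.imwrite("pics/r30b.png",np.hstack([im,cv2.imread("pics/r31.png")]))
E
```

```text
19.02374428355
```

View pics/r30b.png

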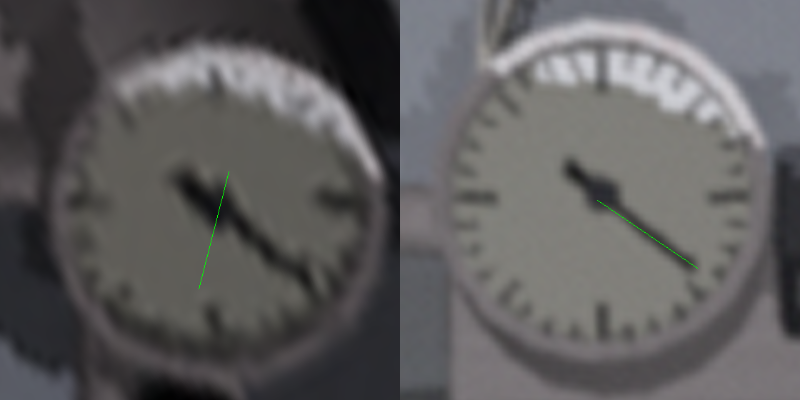

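The pointer itself still sits about 39° past the stem (≈ 19.4 mm), unchanged; only the automatic readings were fooled by the shadow. The robot is clear of everything, so I'm handing in.

```bash
python3 - <<'E'
from plant import ticket
print(ticket.close_job())
E
```

```text
the job is handed in; nothing more can be done
None
```

The gauge is set and the shaft is left with the collar's high spot against the plunger. I handed the job in at about 19 s of the 72 s limit, with the robot clear of everything.

**Gauge:** I slid it forward by the knob until the plunger read 15.7 mm, about halfway, then let go. The first grip closed above the knob without touching it. The real fingertips are about 27 mm short of the stated TCP, so I went by the tips the cameras showed.

**Shaft:** I turned it with an 8 N grip on the pulley. I went past the peak to find it (17.7, 18.6, 19.3, 19.4, then 19.1 mm) and came back to the fitted maximum. The highest reading was about 19.5 mm, well short of the 34 mm end of travel.

**Last checks:**
- **Peak:** after release the wrist camera read 19.45 mm, against a fitted peak of 19.43–19.45 mm. The collar's measured offset puts the high spot within about 3° of the plunger.
- **Bystanders:** in before-and-after pictures the screwdriver, tweezers, vial and petri dish are where they started. The network's positions differed by several mm, and by up to 28 mm for the tweezers, which I put down to the arm partly hiding them.

**What went wrong or disagreed:**
- **Release shift:** my release move carried an extra 1.8 mm of shift as the fingers opened. The peak check was made after that.
- **False dial readings:** several late automatic readings were false: the top camera's 21.0 mm with the arm over the dial, then 25.6 and 26.7 mm with a shadow across it. A final wrist reading with a fixed dial centre gave 19.0 mm. By eye in the pictures the pointer had not moved.

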